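# Put washed stencil boards and pattern rollers up to drain

### The job

Put the washed things up to drain: stand every stencil board that is leaning on the wash stand upright on its edge in the slotted rack, one to a slot, and lay both rollers across the sloping draining board, each held by its own wedge chock on its downhill side so that it stays put clear of the gutter when let go. Set a chock before you let go of a roller on the slope, and leave the other things on the bench alone.

Things in the scene. Friction and masses are not known exactly. Their poses are not given: they have to be found in the camera images.
- drain: sloping draining board: fixed 200 x 270 mm metal plate. Origin on the bench under its middle; frame level, z up. Its top face falls 8 degrees along its own +x; face height above bench = 30 mm - x*tan(8 deg); x -100 to +100 mm, y -135 to +135 mm. Along the low (+x) edge runs the gutter lip, 14 mm above the face, inner side at x = +90 mm
- drain_mid (a point): middle of the draining board's face, 30 mm above the bench. A roller let go on the face rolls down +x into the gutter (centre then at about x = +68 mm of the board's frame) unless a chock stops it; clear of the gutter means its centre at x below +35 mm
- rack: slotted wooden rack, fixed, 246 mm along its own x, 104 mm along y. Origin on the bench under its middle, z up. Four slots along its y, at x = -78, -26, +26, +78 mm, each 16 mm wide, open at both ends, floor 10 mm above the bench; ribs between are 36 mm thick, 58 mm high, with half-round tops (radius 18 mm) leading into the slots
- slot0 (a point): middle of the floor of slot 0 of the rack (10 mm above the bench)
- slot1 (a point): middle of the floor of slot 1 of the rack (10 mm above the bench)
- slot2 (a point): middle of the floor of slot 2 of the rack (10 mm above the bench)
- slot3 (a point): middle of the floor of slot 3 of the rack (10 mm above the bench)
- stand: wash stand, fixed, 270 x 100 mm steel base, origin on the bench; four rests at its x = -96, -32, +32, +96 mm. Boards on it lean 25 degrees off upright, tops towards the stand's -x, centres 83 mm above the bench; each rest backs the lower 75 mm of its board on the -x face (90 mm wide, 8 mm thick); the upper 55 mm stands free
- board0_c (a point): a plywood stencil board, 8 mm thick (its own x), 100 mm wide (y), 130 mm tall (z, up its face), 75 g; this point is its centre. In the rack its centre is 75 mm above the bench. May be absent
- board1_c (a point): a plywood stencil board, 8 mm thick (its own x), 100 mm wide (y), 130 mm tall (z, up its face), 75 g; this point is its centre. In the rack its centre is 75 mm above the bench. May be absent
- board2_c (a point): a plywood stencil board, 8 mm thick (its own x), 100 mm wide (y), 130 mm tall (z, up its face), 75 g; this point is its centre. In the rack its centre is 75 mm above the bench. May be absent
- board3_c (a point): a plywood stencil board, 8 mm thick (its own x), 100 mm wide (y), 130 mm tall (z, up its face), 75 g; this point is its centre. In the rack its centre is 75 mm above the bench. May be absent
- roller0_c (a point): a rubber-covered pattern roller without handle: a cylinder 60 mm across, 100 mm long, its own y along the cylinder, 0.3 kg; this point is its centre. It starts lying in cradle 0
- roller1_c (a point): a rubber-covered pattern roller without handle: a cylinder 60 mm across, 100 mm long, its own y along the cylinder, 0.3 kg; this point is its centre. It starts lying in cradle 1
- cradle0: a low wooden cradle for a roller, 70 x 120 mm, fixed. Origin on the bench, its y along the roller's length; two battens, their tops 15 mm above the bench, keep the roller between them; a roller in it has its centre 36 mm above the bench
- cradle1: a low wooden cradle for a roller, 70 x 120 mm, fixed. Origin on the bench, its y along the roller's length; two battens, their tops 15 mm above the bench, keep the roller between them; a roller in it has its centre 36 mm above the bench
- chock0_c (a point): a wooden wedge chock, 56 mm long (its own x), 36 mm wide (y), 16 mm high, 90 g; this point is its centre, 8 mm above its underside. The thin edge is at its -x end; the sloping face rises at 28 degrees over the first 30 mm, the remaining 26 mm is flat on top. A roller resting against it has its centre about 36 mm from this point, on its -x side, along the board
- chock1_c (a point): a wooden wedge chock, 56 mm long (its own x), 36 mm wide (y), 16 mm high, 90 g; this point is its centre, 8 mm above its underside. The thin edge is at its -x end; the sloping face rises at 28 degrees over the first 30 mm, the remaining 26 mm is flat on top. A roller resting against it has its centre about 36 mm from this point, on its -x side, along the board
- tin_a: a small closed tin, 72 mm across, 85 mm high; not part of the job, leave it alone
- tin_b: a small closed white tin, 72 mm across, 85 mm high; not part of the job, leave it alone
- jar: a glass jar, 60 mm across, 90 mm high; not part of the job, leave it alone
- brush: a paint brush lying on the bench; not part of the job, leave it alone
- tape: a flat roll of tape, 90 mm across, 25 mm high; not part of the job, leave it alone
- scraper: a flat scraper lying on the bench, 180 mm long; not part of the job, leave it alone

How it is judged:
On the way, in this order (a step that is already met when the one before it is completed fails the run):
1. a chock is set down on the draining board while no roller is on it yet (((contact force between chock0 and drain above 0.1 N and contact force between the fingers and chock0 below 0.05 N and x of chock0_c in the frame of drain between -0.075 and 0.075 m and y of chock0_c in the frame of drain between -0.14 and 0.14 m) or (contact force between chock1 and drain above 0.1 N and contact force between the fingers and chock1 below 0.05 N and x of chock1_c in the frame of drain between -0.075 and 0.075 m and y of chock1_c in the frame of drain between -0.14 and 0.14 m)) and contact force between each of roller0, roller1 and drain below 0.01 N), for 0.2 s.
2. a roller, let go, rests on the slope against a chock (((contact force between roller0 and chock0 above 0.05 N and contact force between each of roller0, chock0 and drain above 0.05 N and x of roller0_c in the frame of drain between -0.09 and 0.035 m and y of roller0_c in the frame of drain between -0.11 and 0.11 m and angle between the y axis of roller0_c and the y axis of drain, either way round below 0.2 rad and linear speed of each of roller0, chock0 below 0.01 m/s and contact force between the fingers and roller0 below 0.05 N) or (contact force between roller0 and chock1 above 0.05 N and contact force between each of roller0, chock1 and drain above 0.05 N and x of roller0_c in the frame of drain between -0.09 and 0.035 m and y of roller0_c in the frame of drain between -0.11 and 0.11 m and angle between the y axis of roller0_c and the y axis of drain, either way round below 0.2 rad and linear speed of each of roller0, chock1 below 0.01 m/s and contact force between the fingers and roller0 below 0.05 N) or (contact force between roller1 and chock0 above 0.05 N and contact force between each of roller1, chock0 and drain above 0.05 N and x of roller1_c in the frame of drain between -0.09 and 0.035 m and y of roller1_c in the frame of drain between -0.11 and 0.11 m and angle between the y axis of roller1_c and the y axis of drain, either way round below 0.2 rad and linear speed of each of roller1, chock0 below 0.01 m/s and contact force between the fingers and roller1 below 0.05 N) or (contact force between roller1 and chock1 above 0.05 N and contact force between each of roller1, chock1 and drain above 0.05 N and x of roller1_c in the frame of drain between -0.09 and 0.035 m and y of roller1_c in the frame of drain between -0.11 and 0.11 m and angle between the y axis of roller1_c and the y axis of drain, either way round below 0.2 rad and linear speed of each of roller1, chock1 below 0.01 m/s and contact force between the fingers and roller1 below 0.05 N))), for 0.3 s.
At the end, for the whole second after the job is handed in: Every board present stands in a rack slot, on its floor, within 17 degrees of upright and 35 mm of the middle. Both rollers lie still across the draining board (within 11 degrees), centres at x -90 to +35 mm and |y| under 110 mm of it, each pressing on its own chock on the board (x of board0_c in the frame of rack between -0.1 and 0.1 m and y of board0_c in the frame of rack between -0.035 and 0.035 m and z of board0_c in the frame of rack between 0.066 and 0.084 m and angle between each of board0_c, board1_c, board2_c, board3_c's own z axis and vertical below 0.3 rad and angle between the x axis of each of board0_c, board1_c, board2_c, board3_c and the x axis of rack, either way round below 0.32 rad and linear speed of each of board0, board1, board2, board3 below 0.02 m/s and x of board1_c in the frame of rack between -0.1 and 0.1 m and y of board1_c in the frame of rack between -0.035 and 0.035 m and z of board1_c in the frame of rack between 0.066 and 0.084 m and x of board2_c in the frame of rack between -0.1 and 0.1 m and y of board2_c in the frame of rack between -0.035 and 0.035 m and z of board2_c in the frame of rack between 0.066 and 0.084 m and x of board3_c in the frame of rack between -0.1 and 0.1 m and y of board3_c in the frame of rack between -0.035 and 0.035 m and z of board3_c in the frame of rack between 0.066 and 0.084 m and (((contact force between roller0 and chock0 above 0.05 N and contact force between each of roller0, chock0 and drain above 0.05 N and x of roller0_c in the frame of drain between -0.09 and 0.035 m and y of roller0_c in the frame of drain between -0.11 and 0.11 m and angle between the y axis of roller0_c and the y axis of drain, either way round below 0.2 rad and linear speed of each of roller0, chock0 below 0.01 m/s and contact force between the fingers and roller0 below 0.05 N) and (contact force between roller1 and chock1 above 0.05 N and contact force between each of roller1, chock1 and drain above 0.05 N and x of roller1_c in the frame of drain between -0.09 and 0.035 m and y of roller1_c in the frame of drain between -0.11 and 0.11 m and angle between the y axis of roller1_c and the y axis of drain, either way round below 0.2 rad and linear speed of each of roller1, chock1 below 0.01 m/s and contact force between the fingers and roller1 below 0.05 N)) or ((contact force between roller0 and chock1 above 0.05 N and contact force between each of roller0, chock1 and drain above 0.05 N and x of roller0_c in the frame of drain between -0.09 and 0.035 m and y of roller0_c in the frame of drain between -0.11 and 0.11 m and angle between the y axis of roller0_c and the y axis of drain, either way round below 0.2 rad and linear speed of each of roller0, chock1 below 0.01 m/s and contact force between the fingers and roller0 below 0.05 N) and (contact force between roller1 and chock0 above 0.05 N and contact force between each of roller1, chock0 and drain above 0.05 N and x of roller1_c in the frame of drain between -0.09 and 0.035 m and y of roller1_c in the frame of drain between -0.11 and 0.11 m and angle between the y axis of roller1_c and the y axis of drain, either way round below 0.2 rad and linear speed of each of roller1, chock0 below 0.01 m/s and contact force between the fingers and roller1 below 0.05 N)))); the robot touches nothing.
It fails at once if something on the bench that is not part of the job is moved by more than 4 cm (distance of any of tin_a, tin_b, jar, brush, tape, scraper from where it was at the start of the episode above 0.04 m).
Of board0, board1, board2, board3 only 2 to 4 are there at a start; the rules pass over those that are not, and their reading is None.
At some moment in a run one of chock0, chock1 may be knocked a few centimetres aside while the robot is not near it.
It also fails if it takes over 210 s, if anything falls off the work surface, if the arm or the gripper's body presses on something with over 40 N, if the wrist force passes 120 N, or if a joint passes its speed limit or range.

### The arm

A 6-joint arm with a two-finger parallel gripper is mounted at the origin on the work surface. World frame = base frame: x ahead of the robot, y to its left, z up, the work surface at z = 0. Lengths are in m, angles in rad, forces in N, time in s.
With the tool pointing down it reaches from about 0.35 to 0.975 m from the base axis. Payload 4.9 kg.
Tool frame: the origin (TCP) lies on the centre line of the jaws, within the pads' length; the fingertips stand 14 mm ahead of it and the grasp point (between the pads) lies 5 mm behind it; y points along the fingers, z is the direction in which the jaws open and shut, and the axes are right-handed (so a half turn about y gives the same grasp; the last joint's range is limited). The gripper opens to 85 mm and grips with 20 to 120 N. Pads are 22 mm wide; open, the fingers measure 114 mm over their backs; the gripper's body (76 mm by 85 mm) begins 54 mm behind the grasp point. The pads swing forward as they close: fully open they stand 13 mm farther back than shut.
Start: joints at [-1.446, 0.053, 1.613, -0, 1.476, -0.119], TCP at [0.151, -0.606, 0.245] pointing down, gripper open.
Joint ranges: [-3.01, 3.01], [-1.01, 2.22], [0.06, 2.58], [-1.02, 4.17], [0.09, 2.62], [-3.14, 3.14]. Speed limits (rad/s): [2.57, 2.57, 3.14, 3.14, 3.14, 3.14].

### API

Orientations are given as a rotation vector (axis times angle).
In Python, from station import ctrl gives the robot as it stands.
- The arm moves only by the tool servo_tool, never from a script. Its arguments are lists of equal length, an entry for each row: "delta_pos": the shift along the tool's x, y, z in m, a list of three; "dr": the turn, a rotation vector about the tool's x, y, z in degrees, a list of three; "grip": the opening, from 0 (shut) to 1 (fully open). In form: {"delta_pos": [[x, y, z], ...], "dr": [[rx, ry, rz], ...], "grip": [grip, ...]}. A call has 1 to 5 rows; each row shifts and turns the pose as measured when the row begins, along the tool's axes as they then stand; what a row does not reach is not made up. A row lasts 1/8 s, in which the tool goes at most 62.5 mm and 10.7 degrees, less where a joint would pass 70% of its speed; a pose out of reach is approached as far as the arm can. A call is refused whole if a number of a shift passes 0.0625 or a number of a turn 10.7, either way. A call with a gripper value outside its range is refused whole. The fingers move at their own pace and stop on an object; "grip_force" is the grip in N (left out, the last holds). Time passes only in rows, so rows that do not move let the fingers close. It gives the time, the measured TCP pose, the force and the opening at its end, in the units of the state.
- ctrl.get_obs(): the state, without advancing time (a new reading comes with each control period).
- ctrl.get_image(name): name is "scene" or "top"; returns the picture (480x640x3 uint8, red, green, blue); there is no depth.
- ctrl.camera_params(name): a dict with "fovy" (degrees; the focal length in pixels is half the picture's height over the tangent of half this angle, whatever the lens; pixels are square), "cx", "cy" (the principal point, pixels), "eye" and "rotation" of the camera in the world. Camera axes: x right, y down, z forward; pixel columns grow to the right and rows downward; lengths in m; the calibration is good to about 2 mm. A picture is of the moment at which its call begins. camera_params takes no time and is no camera call.
- ctrl.finish_job(): hands the job in, once; it reports no verdict.
Trained networks look in the newest picture that a camera, given by its name, has taken for a name from the list of things; names that differ only in an ending like _2 or _b are one class to them, and where a whole thing is asked for, a point or a joint stands for the part that bears it (a point fixed in the world has none). Each returns a list of dicts, best first, with "score" (0 to 1); they miss things now and then, are a little off and sometimes report something else, mostly with a low value. They report only what shows in the picture. A call takes as long as a camera call.
- ctrl.masks_of(camera, label): "pixels" (480x640 bool, what is visible of it) and "extent" ([left, top, right, bottom] in pixels, round what is visible of it).
The state is a dict: "t": time; "q": joint angles; "dq": joint speeds; "effort": joint torques, N m; "tool_pos": TCP position; "tool_rot": TCP orientation; "contact_force": force on the tool from outside, world axes, zero at the start; "wrist_torque": the same for the moment, N m; "opening": finger opening in m.
Only numpy, scipy, OpenCV 4.12 (cv2) and the standard library are available. Lean on these libraries where they do the work, as an engineer would, in place of code of your own. Each camera call takes 0.05 s, during which the arm holds its last target.

## Working session

There is one attempt and no reset: what is moved stays moved. The work goes in short steps, Python scripts to look and compute and a tool call to move; the robot and the scene stay as the last step left them, time stands still between calls to the robot, and variables do not carry over. Pictures are saved under pics/ and viewed, and the job is handed in when it is done.

Besides the shell and the picture viewer there is one more tool, called after "Emit:" as name(argument=value, ...) on one line, values as JSON. servo_tool: Moves the arm, as the interface text tells. Its arguments: {"type":"object","properties":{"delta_pos":{"type":"array","items":{"type":"array","items":{"type":"number"}}},"dr":{"type":"array","items":{"type":"array","items":{"type":"number"}}},"grip":{"type":"array","items":{"type":"number"}},"grip_force":{"type":"number"}},"required":["delta_pos","dr","grip"]}

```bash
ls -a; mkdir -p pics; python3 - <<'E'
from station import ctrl
import cv2
o=ctrl.get_obs()
for k,v in o.items(): print(k,v)
for n in ("scene","top"):
    print(n,ctrl.camera_params(n))
    im=ctrl.get_image(n); cv2.imwrite(f"pics/{n}0.png",im[:,:,::-1])
E
```

```text
.
..
pics
t 0.0
q [-1.44600647e+00  5.33610860e-02  1.61427785e+00 -1.37242607e-05
  1.47596558e+00 -1.19003153e-01]
dq [ 0.00193001 -0.00132538  0.00167382 -0.00053618 -0.00032061  0.00084415]
effort [ 2.75866179e-03 -3.93680906e+01 -3.70171487e+01  1.91543868e-04
  7.13006637e-03 -1.58114511e-05]
tool_pos [ 0.15078811 -0.60594099  0.24407   ]
tool_rot [-0.256284    2.09398942 -2.08974951]
contact_force [ 0.42906124 -0.35779816 -0.05456985]
wrist_torque [0.04563147 0.02385416 0.00419691]
opening 0.08557494339632124
scene {'fovy': 50.42063004194832, 'cx': 307.9234207349498, 'cy': 247.4758825894539, 'eye': array([0.98690325, 0.39265814, 0.9997958 ]), 'rotation': array([-1.20724046, -2.54948473,  0.68610677])}
top {'fovy': 50.89224389903451, 'cx': 310.6207310233586, 'cy': 230.30327201151948, 'eye': array([0.33959038, 0.06864747, 1.23590619]), 'rotation': array([-2.09807814,  2.15583239, -0.20347192])}
```

View pics/scene0.png

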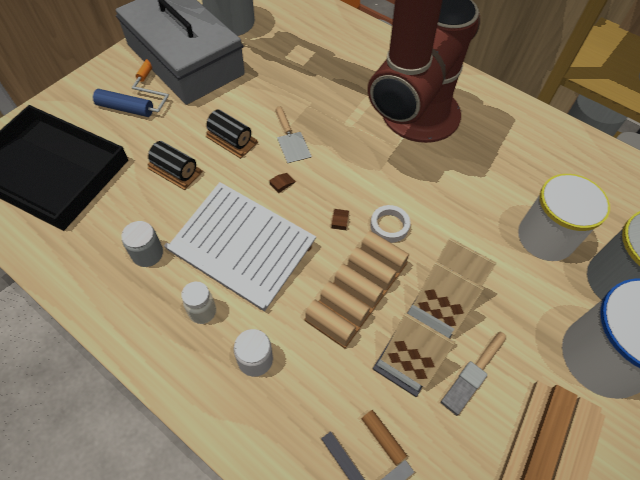

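View pics/top0.png

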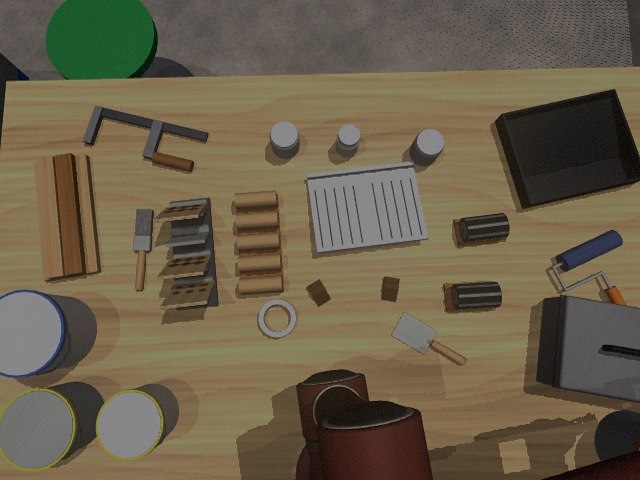

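```bash
cat > h.py <<'E'
import numpy as np, cv2
from scipy.spatial.transform import Rotation as R
try:
    from station import ctrl
except Exception: ctrl=None
P={n:ctrl.camera_params(n) for n in("scene","top")}
def K(n):
    p=P[n]; f=240/np.tan(np.radians(p['fovy'])/2)
    return f,p['cx'],p['cy'],np.array(p['eye']),R.from_rotvec(p['rotation']).as_matrix()
def proj(n,X):
    f,cx,cy,e,M=K(n); c=(np.atleast_2d(X)-e)@M
    return np.c_[f*c[:,0]/c[:,2]+cx,f*c[:,1]/c[:,2]+cy]
def ray(n,uv):
    f,cx,cy,e,M=K(n); d=M@np.array([(uv[0]-cx)/f,(uv[1]-cy)/f,1]); return e,d/np.linalg.norm(d)
def onz(n,uv,z):
    e,d=ray(n,uv); return e+d*(z-e[2])/d[2]
def tri(uvs,uvt):
    e1,d1=ray('scene',uvs);e2,d2=ray('top',uvt)
    A=np.c_[d1,-d2]; s=np.linalg.lstsq(A,e2-e1,rcond=None)[0]
    a=e1+s[0]*d1;b=e2+s[1]*d2
    return (a+b)/2,np.linalg.norm(a-b)
def crop(src,out,x,y,w,h,s):
    im=cv2.imread(src); cv2.imwrite(out,cv2.resize(im[y:y+h,x:x+w],None,fx=s,fy=s,interpolation=cv2.INTER_CUBIC))
E
python3 - <<'E'
from h import *
print(K('top')[4].round(3), K('scene')[4].round(3), K('top')[0],K('scene')[0])
print(proj('top',[[0,0,0],[0.6,0,0],[.6,.3,0],[.15,-.6,.24]]),proj('scene',[[0,0,0],[0.6,0,0],[.6,.3,0]]))
crop('pics/top0.png','pics/t1.png',130,180,160,150,5)
crop('pics/scene0.png','pics/s1.png',290,210,220,190,3.5)
E
```

```text
[[-0.027 -0.983  0.184]
 [-1.     0.026 -0.008]
 [ 0.003 -0.184 -0.983]] [[-0.631  0.664 -0.401]
 [ 0.776  0.549 -0.311]
 [ 0.014 -0.507 -0.862]] 504.3905456110034 509.7877166996133
[[342.90539103 474.90322714]
 [333.50961466 218.15836259]
 [213.57827806 221.29979278]
 [666.61130998 417.14882877]] [[420.32203919 113.0699961 ]
 [274.66369407 263.0678291 ]
 [385.19673831 344.75885087]]
```

View pics/t1.png

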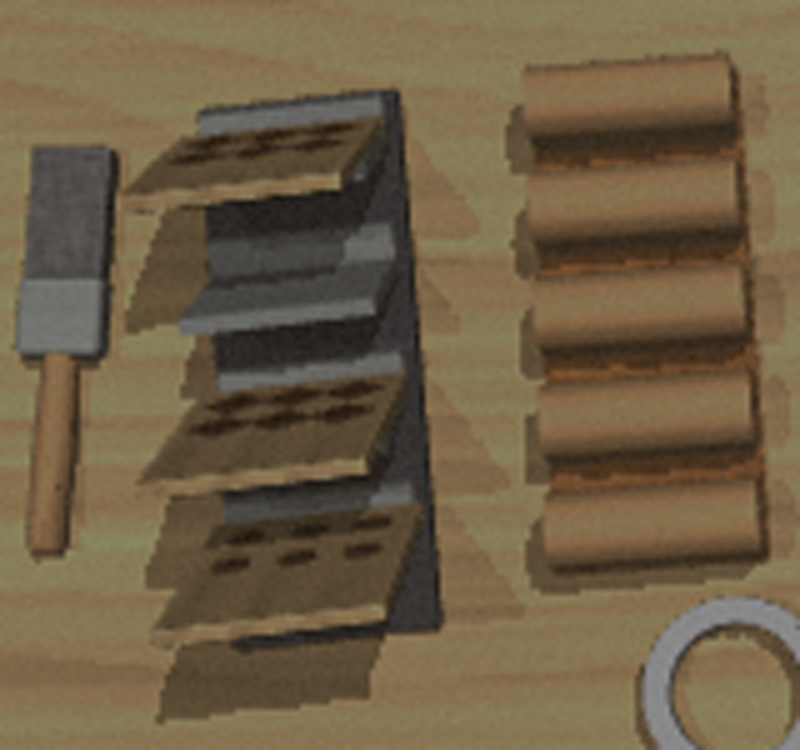

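View pics/s1.png

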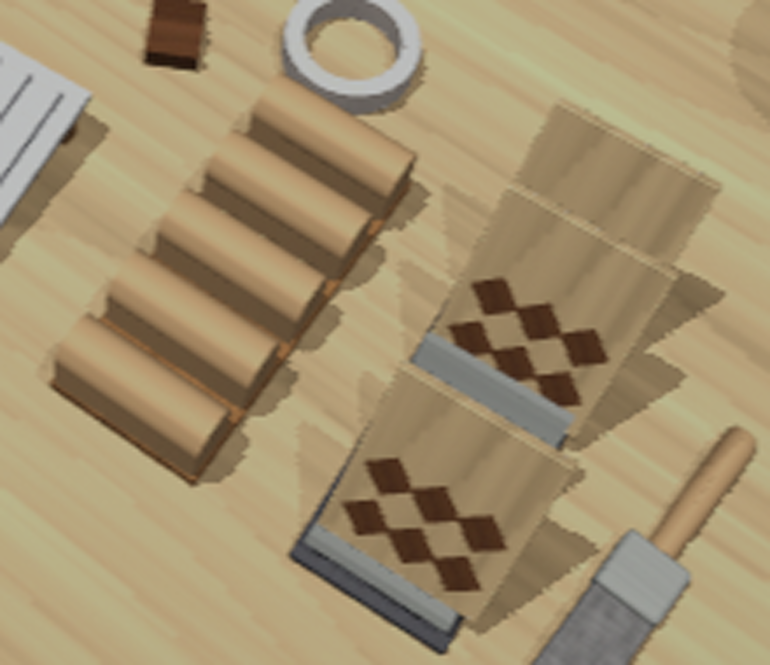

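```bash
python3 - <<'E'
from h import *
import pickle
out={}
for c in("scene","top"):
    for l in ["drain","rack","stand","board0_c","roller0_c","chock0_c","cradle0","tape","brush","tin_a","jar","scraper"]:
        r=ctrl.masks_of(c,l)
        out[c,l]=r
        print(c,l,[(round(d['score'],2),[int(v) for v in d['extent']],int(d['pixels'].sum())) for d in r])
pickle.dump(out,open('m0.pkl','wb'))
print(ctrl.get_obs()['t'])
crop('pics/top0.png','pics/t2.png',290,150,230,170,3.4)
crop('pics/scene0.png','pics/s2.png',130,100,230,210,2.8)
E
```

```text
scene drain [(0.78, [165, 185, 315, 310], 10017)]
scene rack [(0.66, [304, 229, 409, 349], 5844)]
scene stand [(0.85, [371, 305, 454, 397], 1168), (0.54, [149, 143, 198, 181], 1128), (0.32, [274, 105, 309, 163], 865)]
scene board0_c [(0.96, [439, 240, 495, 284], 1379)]
scene roller0_c [(0.62, [206, 108, 251, 149], 1110)]
scene chock0_c [(0.65, [268, 170, 294, 192], 319)]
scene cradle0 [(0.95, [205, 131, 255, 160], 450), (0.78, [144, 164, 201, 190], 352), (0.53, [381, 314, 453, 388], 2992)]
scene tape [(0.55, [368, 203, 407, 240], 771)]
scene brush [(0.93, [440, 332, 503, 415], 1595)]
scene tin_a [(0.96, [236, 329, 272, 374], 1499), (0.91, [120, 220, 162, 265], 1415), (0.57, [304, 232, 409, 347], 5726)]
scene jar [(0.6, [180, 284, 215, 326], 1054)]
scene scraper [(0.95, [274, 107, 311, 164], 879), (0.58, [235, 330, 272, 375], 1421)]
top drain [(0.58, [306, 163, 427, 252], 8698)]
top rack [(0.76, [233, 191, 283, 298], 4432)]
top stand [(0.68, [163, 199, 215, 312], 2585), (0.34, [236, 190, 286, 295], 4426)]
top board0_c [(0.95, [161, 277, 219, 306], 1104)]
top roller0_c [(0.72, [448, 280, 505, 307], 1287), (0.62, [235, 194, 282, 298], 4451), (0.23, [309, 163, 429, 252], 8711)]
top chock0_c [(0.58, [383, 275, 400, 301], 359)]
top cradle0 [(0.7, [455, 221, 505, 247], 244), (0.6, [439, 277, 482, 313], 278), (0.56, [457, 212, 510, 243], 1204), (0.39, [383, 273, 399, 302], 338), (0.38, [233, 187, 283, 298], 4486)]
top tape [(0.71, [257, 300, 295, 339], 535)]
top brush [(0.89, [129, 211, 154, 290], 1083)]
top tin_a [(0.89, [408, 129, 442, 164], 935), (0.78, [267, 120, 299, 155], 921)]
top jar [(0.83, [334, 125, 359, 160], 674)]
top scraper [(0.93, [391, 310, 467, 365], 1438)]
1.3
```

View pics/t2.png

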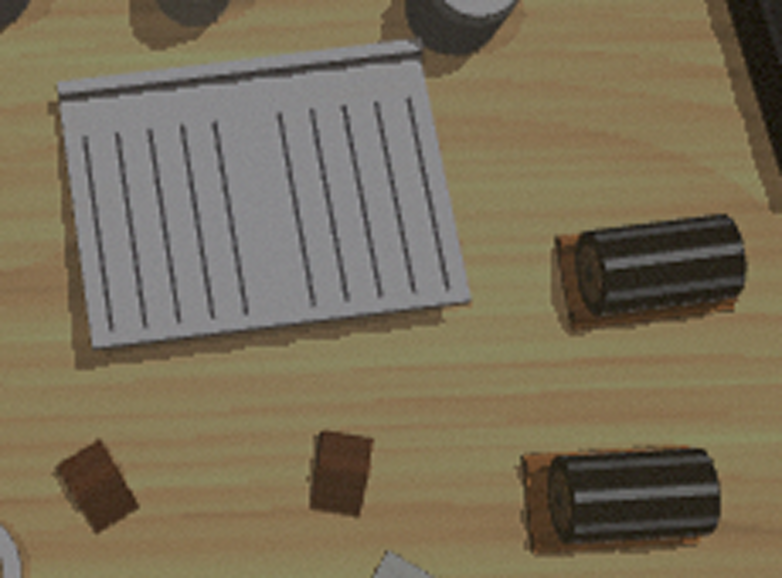

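View pics/s2.png

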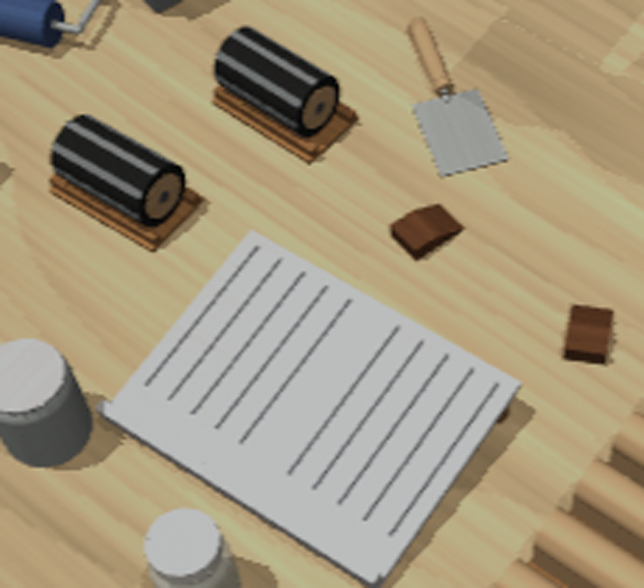

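```bash
python3 - <<'E'
from h import *
a=[]
for n,x,y in(("top",300,272),("top",375,270),("scene",266,166),("scene",324,201)):
    im=cv2.imread(f"pics/{n}0.png")[y:y+36,x:x+36]; im=cv2.convertScaleAbs(im,alpha=1.8)
    im=cv2.resize(im,None,fx=10,fy=10,interpolation=cv2.INTER_CUBIC)
    for k in range(0,36,5): cv2.putText(im,str(x+k),(k*10,10),0,.35,(0,255,0));cv2.putText(im,str(y+k),(0,k*10+5),0,.35,(0,255,0))
    a.append(im)
v=np.vstack([np.hstack(a[:2]),np.hstack(a[2:])]); cv2.imwrite('pics/ch.png',cv2.resize(v,(600,600)))
E
```

```text
(no output)
```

View pics/ch.png

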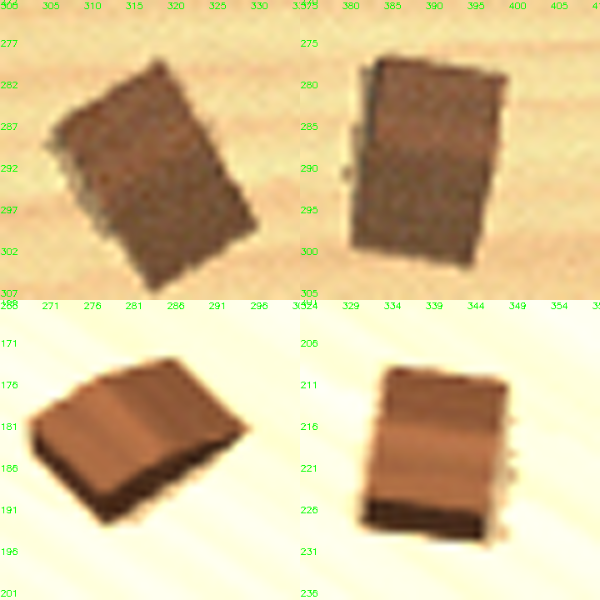

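```bash
cat > fit.py <<'E'
from h import *
from scipy.optimize import least_squares, minimize
import pickle
chV=np.array([[28,18,8],[28,-18,8],[28,18,-8],[28,-18,-8],[-28,18,-8],[-28,-18,-8],[2,18,8],[2,-18,8]])/1000.
def box(x,y,z0,z1): return np.array([[a,b,c] for a in(-x,x) for b in(-y,y) for c in(z0,z1)])
th=np.linspace(0,2*np.pi,32)
rolV=np.array([[.03*np.cos(t),s,.03*np.sin(t)] for t in th for s in(-.05,.05)])
t8=np.tan(np.radians(8))
drV=np.array([[x,y,.030-x*t8] for x in(-.1,.1) for y in(-.135,.135)]+[[x,y,.030-x*t8+.014] for x in(.09,.1) for y in(-.135,.135)])
rkV=box(.123,.052,0,.04); rkV=np.vstack([rkV]+[[[xc+.018*np.cos(t),s,.04+.018*np.sin(t)] for t in np.linspace(0,np.pi,9) for s in(-.052,.052)] for xc in(-.105,.105)])
boV=box(.004,.05,-.065,.065)
def place(V,p,lean=0):  # p x,y,z,yaw ; lean: tilt about y so top goes -x
    return V@(R.from_euler('z',p[3])*R.from_euler('y',-lean)).as_matrix().T+np.array(p[:3])
def hull(n,X):
    return cv2.convexHull(proj(n,X).astype(np.float32))[:,0]
def render(n,X,s=4):
    h=hull(n,X); m=np.zeros((480*s,640*s),np.uint8)
    cv2.fillConvexPoly(m,np.round(((h+.5)*s-.5)*16).astype(np.int32),1,shift=4); return m
def cost(p,V,masks,lean=0):
    c=0
    for n,m in masks.items():
        r=render(n,place(V,p,lean)).reshape(480,4,640,4).mean((1,3))
        i=np.minimum(r,m).sum();u=np.maximum(r,m).sum(); c+=1-i/u
    return c
def fitm(V,masks,p0,z=None,lean=0):
    masks={n:m.astype(float) for n,m in masks.items()}
    best=None
    if z is None:
        f=lambda q:cost(q,V,masks,lean); q0=np.array(p0); st=[.01,.01,.01,.15]
    else:
        f=lambda q:cost([q[0],q[1],z,q[2]],V,masks,lean); q0=np.array([p0[0],p0[1],p0[3]]); st=[.01,.01,.15]
    sim=np.vstack([q0]+[q0+np.eye(len(q0))[i]*st[i] for i in range(len(q0))])
    r=minimize(f,q0,method='Nelder-Mead',options=dict(initial_simplex=sim,xatol=2e-4,fatol=1e-4,maxiter=200))
    return r.x,r.fun
E
python3 - <<'E'
from fit import *
m=pickle.load(open('m0.pkl','rb'))
C={'A':dict(top=[(0,305.7,287.1),(1,318.5,278.7),(4,317.9,306.3),(5,330.5,298.9)],scene=[(1,331.3,224.5),(0,346,226.1),(3,330.9,227.5),(2,345.7,229.5),(5,333.9,208.7),(4,348.3,210.5)]),
'B':dict(top=[(0,383.9,276.3),(1,399.5,278.5),(5,395.1,301.7),(4,380.5,299.3)],scene=[(1,269.1,180.5),(0,278.1,188.5),(2,278.3,192.3),(5,286.5,172.5),(4,295.3,181.1)])}
for k,c in C.items():
    def res(p):
        X=place(chV,p); o=[]
        for n,l in c.items():
            uv=proj(n,X)
            for i,u,v in l:o+=[uv[i,0]-u,uv[i,1]-v]
        return o
    p0=list(onz('top',np.mean([a[1:] for a in c['top']],0),.008))+[0]
    r=least_squares(res,p0); print('chock',k,r.x.round(4),np.degrees(r.x[3]).round(1),'rms',np.sqrt(np.mean(np.square(r.fun))).round(2))
g=lambda c,l,i=0:m[c,l][i]['pixels']
for nm,V,ms,z in [('drain',drV,dict(scene=g('scene','drain'),top=g('top','drain')),0),
  ('rack',rkV,dict(scene=g('scene','rack'),top=g('top','rack')),0)]:
    c=np.argwhere(ms['top']).mean(0)[::-1]; p0=list(onz('top',c,.03)); p0[2]=0;p0+=[0.]
    print(nm,'fixz',*fitm(V,ms,p0,z), 'free',*fitm(V,ms,p0))
E
```

```text
chock A [0.4152 0.0428 0.0122 0.5271] 30.2 rms 0.5
chock B [ 0.4195 -0.13    0.0128 -0.1771] -10.1 rms 0.5
drain fixz [ 0.62089943 -0.07939424  0.09824561] 0.05000689649502321 free [ 6.20912655e-01 -7.92615936e-02 -4.93662501e-04  9.69502712e-02] 0.04944973362321958
rack fixz [0.54018297 0.18371866 0.05782735] 0.09700992607420311 free [5.39970455e-01 1.83770013e-01 2.55246946e-05 5.79563977e-02] 0.09710355434149798
```

```bash
python3 - <<'E'
from fit import *
im={n:cv2.imread(f'pics/{n}0.png') for n in('top','scene')}
def dark(n,x0,y0,x1,y1,t):
    m=np.zeros((480,640),bool); s=im[n][y0:y1,x0:x1].max(2)<t
    s=cv2.morphologyEx(s.astype(np.uint8),cv2.MORPH_CLOSE,np.ones((7,7)))
    nn,l,st,_=cv2.connectedComponentsWithStats(s); k=1+st[1:,4].argmax(); m[y0:y1,x0:x1]=l==k; print(n,st[k]+[x0,y0,0,0,0]); return m
from station import ctrl
R0=ctrl.masks_of('scene','roller1_c')+ctrl.masks_of('scene','roller0_c'); R1=ctrl.masks_of('top','roller1_c')+ctrl.masks_of('top','roller0_c')
for r in R0+R1: print(r['score'],[int(v) for v in r['extent']])
pickle.dump((R0,R1),open('mr.pkl','wb'))
def pick(L,u,v):
    return next((d['pixels'] for d in L if d['pixels'][v,u] and d['pixels'].sum()<2000),None)
for nm,a,b in(('rollerN',(228,128),(478,294)),('rollerF',(174,160),(486,227))):
    ms=dict(scene=pick(R0,*a),top=pick(R1,*b)); print(nm,{k:(v is not None) for k,v in ms.items()})
    ms={k:v for k,v in ms.items() if v is not None}
    p0=list(onz('top',b,.036))+[0.]
    if len(ms)==2:print(nm,'free',*fitm(rolV,ms,p0))
    if ms:print(nm,'z',*fitm(rolV,ms,p0,.036))
B0=ctrl.masks_of('scene','board0_c'); B1=ctrl.masks_of('top','board0_c')
for l in('board1_c','board2_c','board3_c'): B0+=ctrl.masks_of('scene',l); B1+=ctrl.masks_of('top',l)
for r in B0+B1: print(round(r['score'],2),[int(v) for v in r['extent']],r['pixels'].sum())
pickle.dump((B0,B1),open('mb.pkl','wb'))
E
```

```text
0.97 [149, 140, 196, 180]
0.36 [306, 234, 406, 350]
0.31 [120, 218, 165, 264]
0.62 [206, 108, 251, 149]
0.62 [457, 214, 512, 245]
0.72 [448, 280, 505, 307]
0.62 [235, 194, 282, 298]
0.23 [309, 163, 429, 252]
rollerN {'scene': True, 'top': True}
rollerN free [ 0.39685223 -0.32722649  0.03851411  0.03314561] 0.11702485601564527
rollerN z [ 0.39674153 -0.32942345  0.02305737] 0.13217041601329527
rollerF {'scene': True, 'top': True}
rollerF free [ 0.5598494  -0.3604181   0.03692778  0.11559746] 0.10612277437289985
rollerF z [ 0.55977969 -0.36092715  0.11792573] 0.11169012165302772
0.96 [439, 240, 495, 284] 1379
0.72 [413, 261, 480, 336] 2560
0.24 [207, 108, 252, 146] 1051
0.47 [415, 265, 480, 334] 2656
0.87 [383, 313, 454, 386] 3013
0.95 [161, 277, 219, 306] 1104
0.77 [157, 253, 208, 275] 819
0.39 [382, 274, 403, 303] 397
0.27 [156, 253, 212, 278] 908
0.69 [150, 204, 206, 222] 552
```

```bash
cat > zz.py <<'E'
from h import *
def zoom(src,out,x,y,w,h,s,step=5,al=1.5):
    im=cv2.imread(src)[y:y+h,x:x+w]; im=cv2.convertScaleAbs(im,alpha=al)
    im=cv2.resize(im,None,fx=s,fy=s,interpolation=cv2.INTER_CUBIC)
    for k in range(0,w,step): cv2.line(im,(int((k+.5)*s),0),(int((k+.5)*s),6),(0,0,255)); cv2.putText(im,str(x+k),(int(k*s),16),0,.35,(255,0,0))
    for k in range(0,h,step): cv2.line(im,(0,int((k+.5)*s)),(6,int((k+.5)*s)),(0,0,255)); cv2.putText(im,str(y+k),(8,int(k*s)+8),0,.35,(255,0,0))
    cv2.imwrite(out,im)
E
python3 - <<'E'
from zz import *
zoom('pics/top0.png','pics/zt.png',148,194,75,60,10,5,2)
zoom('pics/top0.png','pics/zt2.png',148,250,75,60,10,5,2)
zoom('pics/scene0.png','pics/zs.png',405,235,95,85,7,5,1.0)
zoom('pics/scene0.png','pics/zs2.png',370,305,95,85,7,5,1.0)
E
```

```text
(no output)
```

View pics/zt.png

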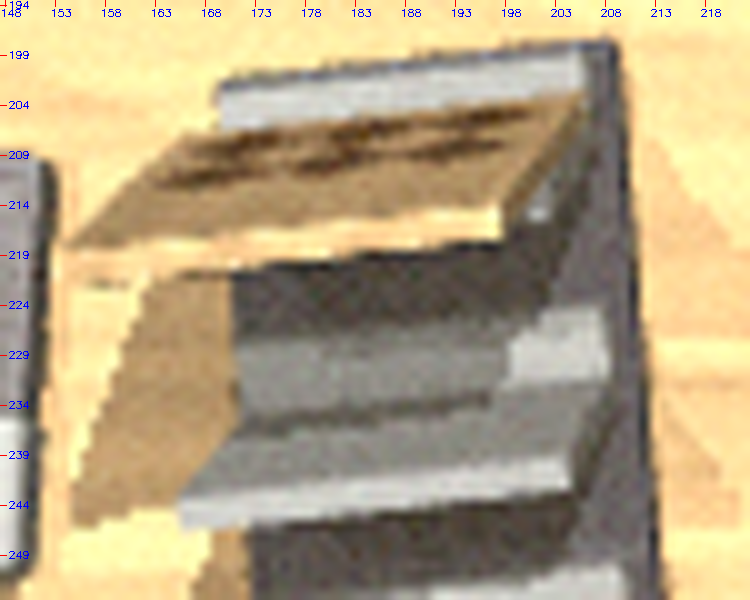

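View pics/zt2.png

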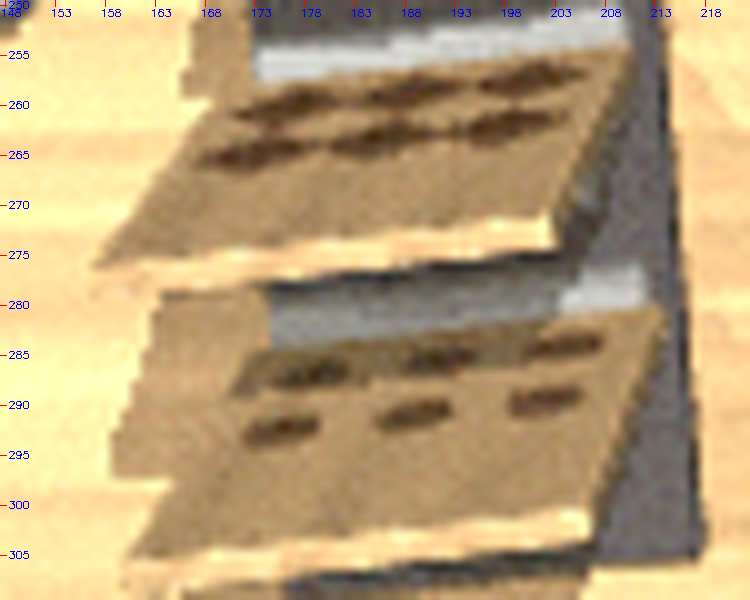

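View pics/zs.png

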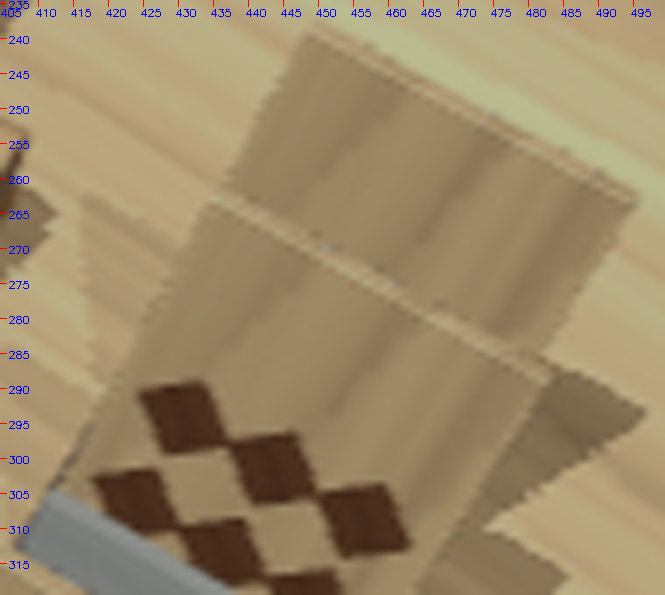

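View pics/zs2.png

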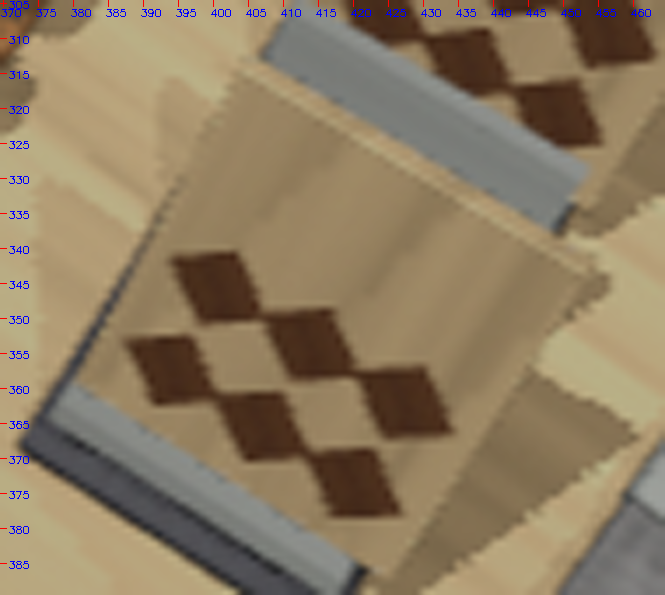

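```bash
python3 - <<'E'
from fit import *
D={3:[(154.3,218.2),(197.5,214.2),(453.1,343.8),(403.5,314.8)],1:[(157,276.2),(202.7,271.2),(482.1,289.1),(434.9,263.5)],0:[(160,305.8),(206.5,300.5),(494.9,264.1),(447.8,240.9)]}
L=np.radians(25)
for k,(tl,tr,sl,sr) in D.items():
    a,ea=tri(sl,tl); b,eb=tri(sr,tr)
    d=a-b; yaw=np.arctan2(-d[0],d[1])
    mid=(a+b)/2; c=mid-R.from_euler('z',yaw).apply(R.from_euler('y',-L).apply([.004,0,.065]))
    print(k,a.round(4),b.round(4),'gap',round(ea,4),round(eb,4),'len',np.linalg.norm(d).round(4),'yaw',yaw.round(3),'centre',c.round(4))
E
```

```text
3 [0.5795 0.4042 0.1458] [0.5872 0.3077 0.1437] gap 0.0016 0.0024 len 0.0968 yaw 0.08 centre [0.6071 0.3578 0.0842]
1 [0.4518 0.3926 0.1461] [0.4602 0.295  0.1438] gap 0.0022 0.0017 len 0.098 yaw 0.085 centre [0.4797 0.3459 0.0843]
0 [0.3883 0.3851 0.1449] [0.3971 0.287  0.1391] gap 0.0017 0.0017 len 0.0986 yaw 0.09 centre [0.4165 0.3382 0.0814]
```

```bash
cat > poses.py <<'E'
drain=(.6209,-.0793,0,.097); rack=(.540,.1838,0,.058)
boards={3:(.6071,.3578,.083,.085),1:(.4797,.3459,.083,.085),0:(.4165,.3382,.083,.085)}
rN=(.3968,-.328,.036,.028); rF=(.5598,-.3605,.036,.117)
cA=(.4152,.0428,.008,.527); cB=(.4195,-.130,.008,-.177)
E
python3 - <<'E'
from fit import *; from poses import *
for n in('top','scene'):
    im=cv2.imread(f'pics/{n}0.png'); im=cv2.resize(im,None,fx=3,fy=3,interpolation=cv2.INTER_CUBIC)
    def dr(X,c=(0,255,0)):
        cv2.polylines(im,[np.round((hull(n,X)+.5)*3).astype(int)],True,c,1)
    dr(place(drV,drain));dr(place(rolV,rN));dr(place(rolV,rF));dr(place(chV,cA));dr(place(chV,cB))
    for b in boards.values(): dr(place(boV,b,np.radians(25)))
    for x in(-.104,-.052,0,.052,.104): dr(place(np.array([[x+dx*1,y,.058] for dx in(0,) for y in(-.052,.052)]),rack),(255,0,0))
    for x in(-.078,-.026,.026,.078): dr(place(np.array([[x+dx,y,.01] for dx in(-.008,.008) for y in(-.052,.052)]),rack),(0,0,255))
    x0,y0,w,h=(150,150,380,180) if n=='top' else (130,90,380,320)
    cv2.imwrite(f'pics/ov_{n}.png',cv2.resize(im[3*y0:3*(y0+h),3*x0:3*(x0+w)],None,fx=.7,fy=.7,interpolation=cv2.INTER_AREA) if 0 else cv2.resize(im[3*y0:3*(y0+h),3*x0:3*(x0+w)],(int(w*1.85),int(h*1.85)),interpolation=cv2.INTER_AREA))
E
```

```text
(no output)
```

View pics/ov_top.png

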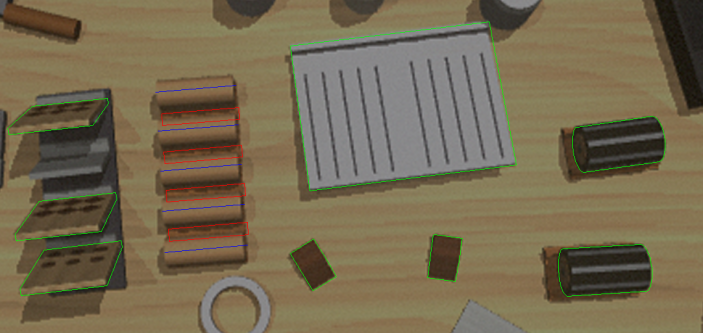

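View pics/ov_scene.png

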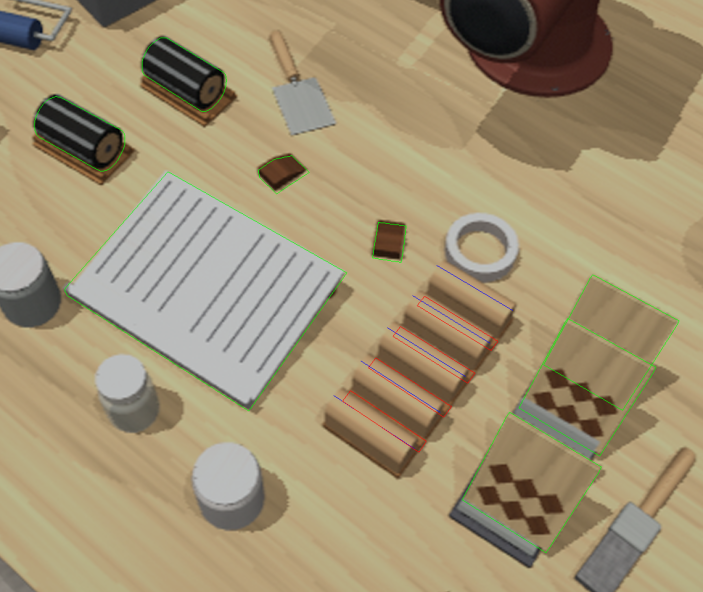

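```bash
python3 - <<'E'
from zz import *
zoom('pics/top0.png','pics/zr.png',226,184,66,116,5,5,1.6)
zoom('pics/scene0.png','pics/zr2.png',300,225,114,124,4.8,5,1.0)
E
```

```text
(no output)
```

View pics/zr.png

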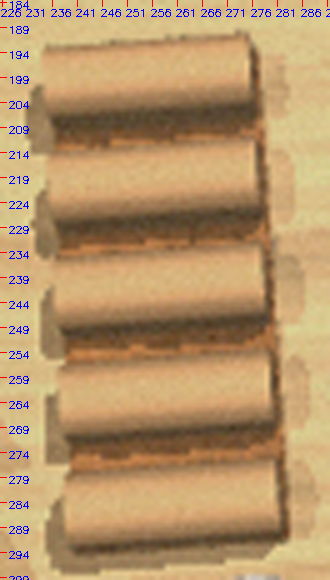

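View pics/zr2.png

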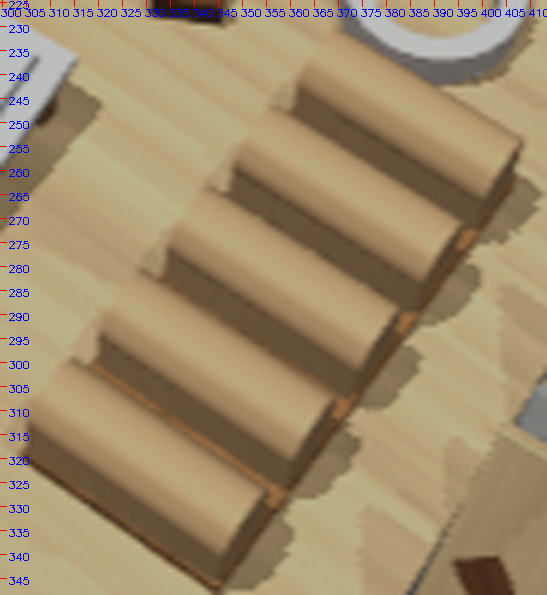

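```bash
python3 - <<'E'
from fit import *; from poses import *
# scene: bottom corners, top: z=.0 edge & .04 edge
C=[('scene',(.123,.052,0),344.9,347),('scene',(.123,-.052,0),305.3,319.9),('top',(.123,.052,.042),234.5,192.9),('top',(.123,-.052,.042),275.5,190.5),('top',(-.123,.052,0.0),239.9,293.9),('top',(-.123,-.052,0.0),281.5,291.5)]
def res(p):
    o=[]
    for n,X,u,v in C:
        q=proj(n,place(np.array([X]),[p[0],p[1],0,p[2]]))[0]; o+=[q[0]-u,q[1]-v]
    return o
r=least_squares(res,[.54,.18,.06]); print(r.x,np.reshape(r.fun,(-1,2)).round(1))
E
```

```text
[0.53897387 0.18680545 0.0282245 ] [[ 0.1  2.5]
 [-0.7  0.4]
 [-0.2  0.1]
 [ 1.3  0.2]
 [-0.3  1.3]
 [ 0.8  1.4]]
```

```bash
cat > mv.py <<'E'
import sys
from h import *
def fr(a,j):
    a=np.array(a,float);a/=np.linalg.norm(a);j=np.array(j,float);j-=a*(a@j);j/=np.linalg.norm(j)
    return np.c_[np.cross(a,j),a,j]
def now():
    o=ctrl.get_obs(); return o,np.array(o['tool_pos']),R.from_rotvec(o['tool_rot']).as_matrix()
def plan(p,M,n=None,nopick=False):
    """p TCP target world, M target matrix (either half turn)"""
    o,p0,M0=now()
    if not nopick:
        best=[]
        for s in(1,-1):
            Mt=M@np.diag([s,1,s]); best.append((R.from_matrix(M0.T@Mt).magnitude(),s,Mt))
        M=min(best,key=lambda b:b[0])[2]
    rv=R.from_matrix(M0.T@M).as_rotvec(); dp=np.array(p)-p0
    if n is None: n=int(max(np.ceil(np.linalg.norm(dp)/.055),np.ceil(np.degrees(np.linalg.norm(rv))/9.5),1))
    print('t',round(o['t'],2),'pos',p0.round(4),'open',round(o['opening'],4),'F',np.round(o['contact_force'],1),'q6',round(o['q'][5],2))
    print('dp',dp.round(4),'rot',np.degrees(np.linalg.norm(rv)).round(1),'rows',n)
    Mc=R.from_matrix(M0); step=R.from_rotvec(rv/n)
    P=[];D=[]
    for i in range(n):
        P.append([float(v) for v in np.round(Mc.inv().apply(dp/n),4)]); D.append([float(v) for v in np.degrees(rv/n).round(1)])
        Mc=Mc*step
    for i in range(0,n,5): print(P[i:i+5],D[i:i+5])
E
cat > tg.py <<'E'
from mv import *
import importlib, poses
D8=np.radians(8)
def yv(y): return np.array([np.cos(y),np.sin(y),0]),np.array([-np.sin(y),np.cos(y),0])
def down(p,yaw,jaw='y'):
    ex,ey=yv(yaw); return np.array(p),fr([0,0,-1],ey if jaw=='y' else ex)
def drainpt(x,y,h):  # point h above face normal
    X,Y=yv(poses.drain[3]); n=X*np.sin(D8)+np.array([0,0,np.cos(D8)])
    return np.array(poses.drain[:3])+x*X+y*Y+np.array([0,0,.030-x*np.tan(D8)])+n*h, X,Y,n
E
sed -i 's/rack=.*/rack=(.5392,.186,0,.04)/' poses.py
python3 - <<'E'
from tg import *
import poses as q
o,p,M=now(); print(M.round(3))
ex,ey=yv(q.cB[3]); c=np.array(q.cB[:3])+ex*.008
plan(*down([c[0],c[1],.10],q.cB[3]))
E
```

```text
[[-0.97   0.     0.241]
 [-0.241 -0.    -0.97 ]
 [ 0.    -1.     0.   ]]
t 1.9 pos [ 0.1509 -0.6065  0.2453] open 0.0852 F [ 0.2 -0.1 -0. ] q6 -0.12
dp [ 0.2765  0.4751 -0.1453] rot 24.1 rows 11
[[-0.0348, 0.0132, -0.0358], [-0.0334, 0.0132, -0.0372], [-0.032, 0.0132, -0.0384], [-0.0305, 0.0132, -0.0396], [-0.0289, 0.0132, -0.0407]] [[-0.0, 2.2, -0.0], [-0.0, 2.2, -0.0], [-0.0, 2.2, -0.0], [-0.0, 2.2, -0.0], [-0.0, 2.2, -0.0]]
[[-0.0274, 0.0132, -0.0418], [-0.0258, 0.0132, -0.0428], [-0.0241, 0.0132, -0.0438], [-0.0224, 0.0132, -0.0447], [-0.0207, 0.0132, -0.0455]] [[-0.0, 2.2, -0.0], [-0.0, 2.2, -0.0], [-0.0, 2.2, -0.0], [-0.0, 2.2, -0.0], [-0.0, 2.2, -0.0]]
[[-0.0189, 0.0132, -0.0463]] [[-0.0, 2.2, -0.0]]
```

Emit:
servo_tool(delta_pos=[[-0.035,0,-0.036],[-0.033,0,-0.037],[-0.032,0,-0.038],[-0.03,0,-0.04],[-0.029,0.005,-0.041]], dr=[[0,2.2,0],[0,2.2,0],[0,2.2,0],[0,2.2,0],[0,2.2,0]], grip=[0.6,0.6,0.6,0.6,0.6], grip_force=60)

```text
t: 2.52
tool_pos: [0.2785, -0.3877, 0.2406]
tool_rot: [-0.042, 2.199, -2.203]
contact_force: [1.0, -0.2, 0.8]
opening: 0.0508
```

Emit:
servo_tool(delta_pos=[[-0.028,0.02,-0.042],[-0.026,0.02,-0.043],[-0.024,0.02,-0.044],[-0.022,0.02,-0.045],[-0.02,0.02,-0.045]], dr=[[0,2.2,0],[0,2.2,0],[0,2.2,0],[0,2.2,0],[0,2.2,0]], grip=[0.6,0.6,0.6,0.6,0.6])

```text
t: 3.15
tool_pos: [0.4121, -0.1678, 0.141]
tool_rot: [-0.183, -2.133, 2.151]
contact_force: [0.8, -0.8, 0.7]
opening: 0.0512
```

```bash
cat > a.py <<'E'
from tg import *
import poses as q
ex,ey=yv(q.cB[3]); c=np.array(q.cB[:3])+ex*.008
plan(*down([c[0],c[1],float(sys.argv[1])],q.cB[3]))
E
python3 a.py .06
```

```text
t 3.15 pos [ 0.4121 -0.1678  0.141 ] open 0.0512 F [ 0.8 -0.8  0.7] q6 1.18
dp [ 0.0152  0.0364 -0.081 ] rot 1.2 rows 2
[[-0.0042, 0.0404, -0.0195], [-0.0042, 0.0405, -0.0194]] [[-0.2, 0.5, -0.3], [-0.2, 0.5, -0.3]]
```

Emit:
servo_tool(delta_pos=[[-0.004,0.04,-0.019],[-0.004,0.04,-0.019],[0,0,0]], dr=[[-0.2,0.5,-0.3],[-0.2,0.5,-0.3],[0,0,0]], grip=[0.6,0.6,0.6])

```text
t: 3.52
tool_pos: [0.4278, -0.1279, 0.0585]
tool_rot: [-0.183, -2.131, 2.132]
contact_force: [-0.1, -0.2, 0.5]
opening: 0.0512
```

```bash
python3 a.py .018;python3 - <<'E'
from h import *
for n in('top','scene'):cv2.imwrite(f'pics/{n}1.png',ctrl.get_image(n)[:,:,::-1])
from zz import zoom
zoom('pics/scene1.png','pics/z1.png',220,120,110,110,5.4,10,1)
E
```

```text
t 3.52 pos [ 0.4278 -0.1279  0.0585] open 0.0512 F [-0.1 -0.2  0.5] q6 1.29
dp [-0.0005 -0.0035 -0.0405] rot 0.3 rows 1
[[-0.0002, 0.0405, 0.0035]] [[-0.0, 0.3, 0.0]]
```

View pics/z1.png

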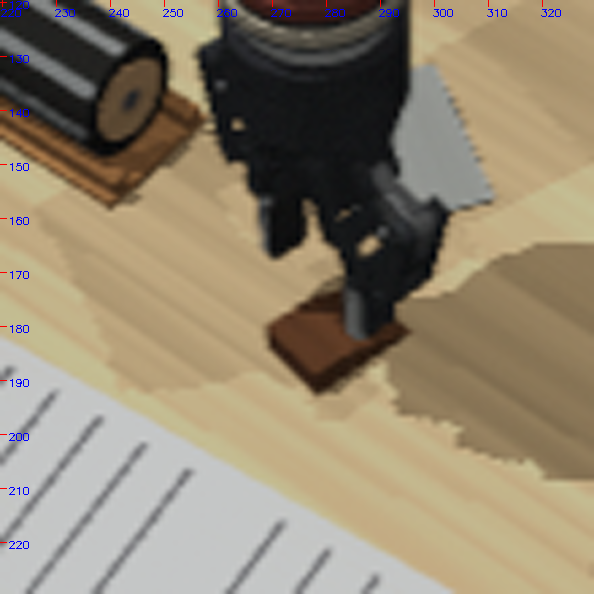

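Gripper is above chock B (around pixel 285,185), jaws astride it. Descend.

Emit:
servo_tool(delta_pos=[[0,0.03,0.0035],[0,0.01,0],[0,0,0]], dr=[[0,0,0],[0,0,0],[0,0,0]], grip=[0.6,0.6,0.6])

```text
t: 4.0
tool_pos: [0.4349, -0.1387, 0.0288]
tool_rot: [-0.21, -2.128, 2.147]
contact_force: [-0.4, 0.4, 0.7]
opening: 0.0512
```

Emit:
servo_tool(delta_pos=[[0,0,0],[0,0,0],[0,0,0],[0,0,0]], dr=[[0,0,0],[0,0,0],[0,0,0],[0,0,0]], grip=[0.2,0.2,0.2,0.2])

```text
t: 4.5
tool_pos: [0.4371, -0.1402, 0.0325]
tool_rot: [-0.217, -2.128, 2.152]
contact_force: [0.1, -0.4, -0.1]
opening: 0.0172
```

Emit:
servo_tool(delta_pos=[[0,-0.04,0],[0,-0.04,0]], dr=[[0,0,0],[0,0,0]], grip=[0.2,0.2])

```text
t: 4.75
tool_pos: [0.4324, -0.1376, 0.1103]
tool_rot: [-0.207, -2.128, 2.144]
contact_force: [0.0, -0.2, -0.1]
opening: 0.017
```

```bash
python3 - <<'E'
from h import *
for n in('top','scene'):cv2.imwrite(f'pics/{n}2.png',ctrl.get_image(n)[:,:,::-1])
from zz import zoom
zoom('pics/scene2.png','pics/z2.png',220,120,110,110,5.4,10,1)
E
cat > b.py <<'E'
from tg import *
# chock to drain: args y, h(normal offset of chock centre above its resting), clear
y=float(sys.argv[1]); up=float(sys.argv[2]); g=float(sys.argv[3])  # g: tcp height above chock underside
p,X,Y,n=drainpt(.010+.008,y,g+up)
plan(p,fr(-n,Y))
E
python3 b.py -.045 .05 .0175
```

```text
t 4.85 pos [ 0.4356 -0.1392  0.1145] open 0.017 F [0.4 0.3 0.2] q6 1.28
dp [ 0.2169  0.0177 -0.0202] rot 18.3 rows 4
[[-0.0524, 0.0063, -0.014], [-0.0535, 0.0041, -0.0103], [-0.0542, 0.0019, -0.0066], [-0.0546, -0.0003, -0.0029]] [[0.1, -3.9, -2.3], [0.1, -3.9, -2.3], [0.1, -3.9, -2.3], [0.1, -3.9, -2.3]]
```

View pics/z2.png

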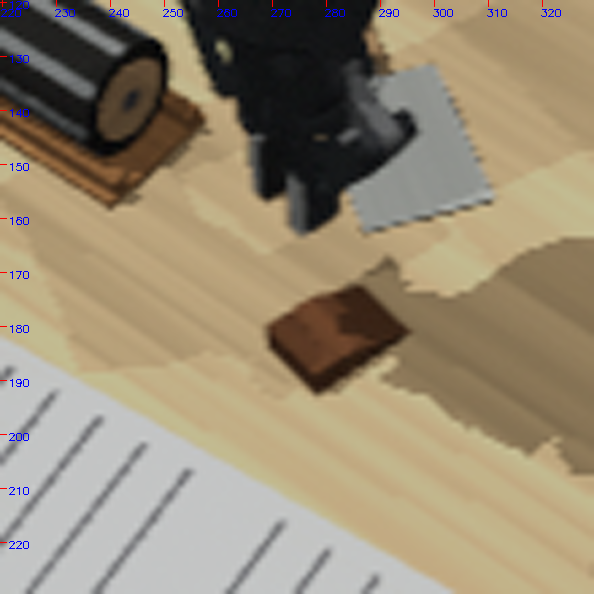

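```bash
python3 - <<'E'
from mv import *
o,p,M=now(); print(o['q'].round(3),o['dq'].round(3),p.round(4)); print(M.round(3)); print(o['t'],o['contact_force'])
E
```

```text
[-4.710e-01 -2.650e-01  2.132e+00 -1.000e-03  1.246e+00  1.277e+00] [-0.001  0.043  0.049 -0.001 -0.043  0.001] [ 0.4356 -0.1392  0.1145]
[[-0.984  0.024 -0.176]
 [ 0.176 -0.014 -0.984]
 [-0.026 -1.     0.009]]
4.85 [0.43924661 0.30934144 0.17517054]
```

Emit:
servo_tool(delta_pos=[[0,0,0],[0,0,0]], dr=[[0,0,0],[0,0,0]], grip=[0.6,0.6])

```text
t: 5.1
tool_pos: [0.435, -0.1388, 0.1134]
tool_rot: [-0.216, -2.128, 2.152]
contact_force: [-0.7, 0.0, -0.4]
opening: 0.0506
```

```bash
python3 - <<'E'
from mv import *
o,p,M=now(); print(o['q'].round(3),o['dq'].round(3),p.round(4)); print(M.round(3)); print(o['t'],o['contact_force'])
E
```

```text
[-4.710e-01 -2.640e-01  2.133e+00 -1.000e-03  1.246e+00  1.277e+00] [-0.001  0.008  0.013  0.    -0.    -0.   ] [ 0.435  -0.1388  0.1134]
[[-0.984  0.023 -0.176]
 [ 0.176 -0.013 -0.984]
 [-0.025 -1.     0.009]]
5.1 [-0.66764678  0.0458366  -0.40342536]
```

```bash
python3 - <<'E'
from mv import *
M=np.array([[-0.984,0.024,-0.176],[0.176,-0.014,-0.984],[-0.026,-1,0.009]])
p=np.array([.4356,-.1392,.1145])
for s in(-.0085,.0085,-.02,.02):
    X=p+M[:,1]*.014+M[:,2]*s; print(s,proj('scene',X).round(1),proj('top',X).round(1))
p=np.array([.4278,-.1279,.0585])
for s in(-.0255,.0255):
    X=p+M[:,1]*.014+M[:,2]*s; print(s,proj('scene',X).round(1),proj('top',X).round(1), onz('scene',(288,181),.045))
from zz import zoom
zoom('pics/top1.png','pics/z3.png',340,230,100,100,6,10,1.5)
E
```

```text
-0.0085 [[276.2 161.2]] [[396.4 278. ]]
0.0085 [[271.5 156.7]] [[403.9 279.1]]
-0.02 [[279.4 164.2]] [[391.3 277.2]]
0.02 [[268.4 153.7]] [[409.  279.9]]
-0.0255 [[287.5 181.5]] [[380.6 282.5]] [ 0.43126033 -0.1026383   0.045     ]
0.0255 [[273.9 168.4]] [[402.1 285.7]] [ 0.43126033 -0.1026383   0.045     ]
```

View pics/z3.png

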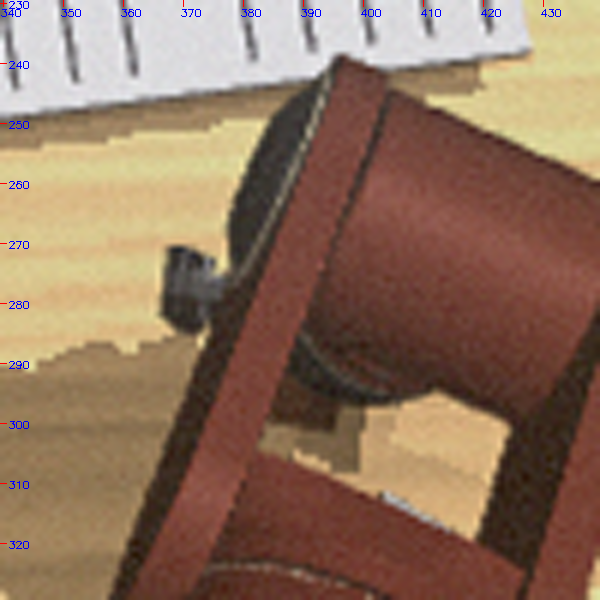

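```bash
python3 a.py .05
```

```text
t 5.1 pos [ 0.435  -0.1388  0.1134] open 0.0506 F [-0.7  0.  -0.4] q6 1.28
dp [-0.0076  0.0073 -0.0634] rot 1.5 rows 2
[[0.0052, 0.0316, -0.0032], [0.0048, 0.0316, -0.0031]] [[-0.3, 0.0, -0.7], [-0.3, 0.0, -0.7]]
```

Emit:
servo_tool(delta_pos=[[0.005,0.032,-0.003],[0.005,0.032,-0.003],[0,0,0]], dr=[[-0.3,0,-0.7],[-0.3,0,-0.7],[0,0,0]], grip=[0.75,0.75,0.75])

```text
t: 5.48
tool_pos: [0.4254, -0.1307, 0.045]
tool_rot: [-0.184, -2.131, 2.123]
contact_force: [1.3, 0.4, -0.4]
opening: 0.064
```

```bash
python3 a.py .04
```

```text
t 5.47 pos [ 0.4254 -0.1307  0.045 ] open 0.064 F [ 1.3  0.4 -0.4] q6 1.28
dp [ 0.002  -0.0007 -0.005 ] rot 0.3 rows 1
[[-0.0021, 0.005, 0.0004]] [[0.2, 0.0, 0.3]]
```

Emit:
servo_tool(delta_pos=[[-0.002,0.009,0]], dr=[[0.2,0,0.3]], grip=[0.75])

```text
t: 5.6
tool_pos: [0.4283, -0.1315, 0.0366]
tool_rot: [-0.192, -2.129, 2.131]
contact_force: [0.3, -0.5, 0.0]
opening: 0.0642
```

Emit:
servo_tool(delta_pos=[[0,0.007,0]], dr=[[0,0,0]], grip=[0.75])

```text
t: 5.72
tool_pos: [0.4286, -0.1316, 0.0296]
tool_rot: [-0.192, -2.129, 2.132]
contact_force: [-0.6, -0.4, -0.3]
opening: 0.0639
```

Emit:
servo_tool(delta_pos=[[0,0.007,0]], dr=[[0,0,0]], grip=[0.75])

```text
t: 5.85
tool_pos: [0.4292, -0.132, 0.0229]
tool_rot: [-0.194, -2.129, 2.133]
contact_force: [-0.5, -0.1, 0.8]
opening: 0.0637
```

Emit:
servo_tool(delta_pos=[[0,0.005,0],[0,0,0]], dr=[[0,0,0],[0,0,0]], grip=[0.75,0.75])

```text
t: 6.1
tool_pos: [0.4294, -0.1321, 0.0176]
tool_rot: [-0.194, -2.129, 2.134]
contact_force: [-0.0, 0.8, 0.3]
opening: 0.0642
```

Emit:
servo_tool(delta_pos=[[0,0,0],[0,0,0],[0,0,0],[0,0,0]], dr=[[0,0,0],[0,0,0],[0,0,0],[0,0,0]], grip=[0.2,0.2,0.2,0.2])

```text
t: 6.6
tool_pos: [0.4302, -0.1325, 0.0186]
tool_rot: [-0.196, -2.129, 2.135]
contact_force: [-0.0, 0.5, -0.4]
opening: 0.0345
```

Emit:
servo_tool(delta_pos=[[0,-0.03,0],[0,-0.05,0],[0,-0.03,0]], dr=[[0,0,0],[0,0,0],[0,0,0]], grip=[0.2,0.2,0.2])

```text
t: 6.98
tool_pos: [0.4264, -0.1306, 0.1272]
tool_rot: [-0.186, -2.128, 2.127]
contact_force: [0.4, -0.4, -0.9]
opening: 0.0344
```

```bash
python3 b.py -.045 .04 .0185; python3 - <<'E'
from h import *
cv2.imwrite('pics/s4.png',ctrl.get_image('scene')[100:300,160:360,::-1].repeat(3,0).repeat(3,1))
E
```

```text
t 6.97 pos [ 0.4264 -0.1306  0.1272] open 0.0344 F [ 0.4 -0.4 -0.9] q6 1.28
dp [ 0.2249  0.009  -0.0418] rot 17.5 rows 5
[[-0.044, 0.0083, -0.0097], [-0.0446, 0.007, -0.0073], [-0.0452, 0.0058, -0.0049], [-0.0455, 0.0045, -0.0024], [-0.0457, 0.0033, 0.0001]] [[0.2, -3.1, -1.6], [0.2, -3.1, -1.6], [0.2, -3.1, -1.6], [0.2, -3.1, -1.6], [0.2, -3.1, -1.6]]
```

View pics/s4.png

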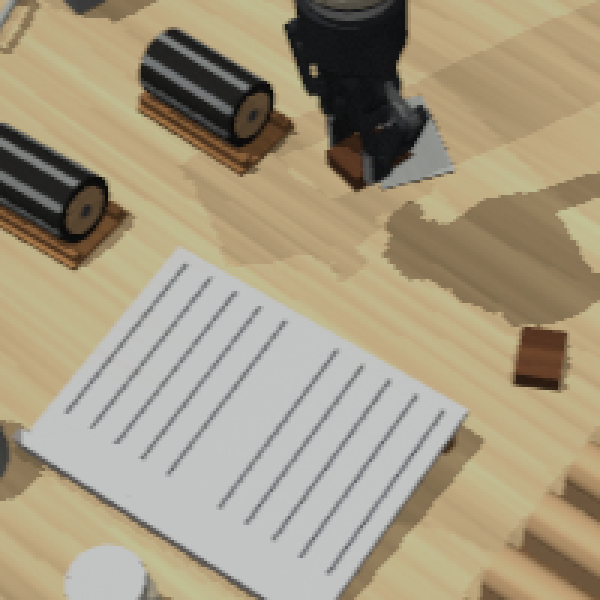

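Emit:
servo_tool(delta_pos=[[-0.044,0.004,-0.01],[-0.045,0.004,-0.007],[-0.045,0.004,-0.005],[-0.0455,0.0045,-0.0025],[-0.0455,0.003,0]], dr=[[0.2,-3.1,-1.6],[0.2,-3.1,-1.6],[0.2,-3.1,-1.6],[0.2,-3.1,-1.6],[0.2,-3.1,-1.6]], grip=[0.2,0.2,0.2,0.2,0.2])

```text
t: 7.65
tool_pos: [0.6574, -0.1218, 0.0958]
tool_rot: [0.265, -2.184, 2.203]
contact_force: [-0.7, -0.9, -0.9]
opening: 0.0347
```

```bash
python3 b.py -.045 .01 .0185
```

```text
t 7.65 pos [ 0.6574 -0.1218  0.0958] open 0.0347 F [-0.7 -0.9 -0.9] q6 1.21
dp [-0.0102 -0.0001 -0.0401] rot 0.2 rows 1
[[0.0045, 0.0411, -0.001]] [[-0.1, 0.2, 0.1]]
```

Emit:
servo_tool(delta_pos=[[0.0045,0.02,-0.001],[0,0.02,0],[0,0.007,0]], dr=[[0,0,0],[0,0,0],[0,0,0]], grip=[0.2,0.2,0.2])

```text
t: 8.02
tool_pos: [0.6462, -0.1212, 0.0457]
tool_rot: [0.27, -2.184, 2.199]
contact_force: [-7.8, 4.5, 29.5]
opening: 0.0342
```

```bash
python3 b.py -.045 .0 .0185
```

```text
t 8.03 pos [ 0.6462 -0.1212  0.0457] open 0.0342 F [-7.8  4.5 29.5] q6 1.21
dp [-0.0005 -0.0009  0.0001] rot 0.4 rows 1
[[0.0006, -0.0, 0.0009]] [[-0.0, 0.2, 0.3]]
```

Emit:
servo_tool(delta_pos=[[0,-0.001,0],[0,0,0],[0,0,0]], dr=[[0,0,0],[0,0,0],[0,0,0]], grip=[0.65,0.65,0.65])

```text
t: 8.4
tool_pos: [0.6441, -0.1215, 0.0472]
tool_rot: [0.268, -2.183, 2.198]
contact_force: [0.5, -0.7, -0.4]
opening: 0.0556
```

Emit:
servo_tool(delta_pos=[[0,-0.03,0],[0,-0.05,0]], dr=[[0,0,0],[0,0,0]], grip=[0.65,0.65])

```text
t: 8.65
tool_pos: [0.6514, -0.1197, 0.1219]
tool_rot: [0.279, -2.181, 2.188]
contact_force: [0.8, 0.3, 0.5]
opening: 0.0556
```

```bash
sed 's/cB/cA/g' a.py > a2.py; python3 a2.py .07; python3 - <<'E'
from h import *
cv2.imwrite('pics/s5.png',ctrl.get_image('scene')[150:350,160:360,::-1].repeat(3,0).repeat(3,1))
E
```

```text
t 8.65 pos [ 0.6514 -0.1197  0.1219] open 0.0556 F [0.8 0.3 0.5] q6 1.21
dp [-0.2292  0.1665 -0.0519] rot 26.1 rows 6
[[0.0335, 0.0142, -0.0313], [0.0315, 0.0131, -0.0337], [0.0294, 0.0121, -0.036], [0.027, 0.0112, -0.0381], [0.0245, 0.0103, -0.04]] [[0.4, -4.1, 1.5], [0.4, -4.1, 1.5], [0.4, -4.1, 1.5], [0.4, -4.1, 1.5], [0.4, -4.1, 1.5]]
[[0.0219, 0.0094, -0.0417]] [[0.4, -4.1, 1.5]]
```

View pics/s5.png

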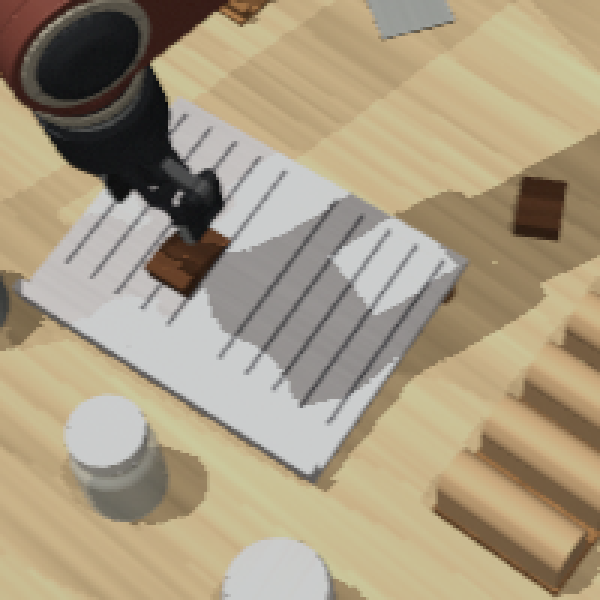

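Emit:
servo_tool(delta_pos=[[0.034,0.008,-0.031],[0.032,0.008,-0.034],[0.029,0.008,-0.036],[0.027,0.008,-0.038],[0.025,0.012,-0.04]], dr=[[0.4,-4.1,1.5],[0.4,-4.1,1.5],[0.4,-4.1,1.5],[0.4,-4.1,1.5],[0.4,-4.1,1.5]], grip=[0.7,0.7,0.7,0.7,0.7])

```text
t: 9.32
tool_pos: [0.4674, 0.0175, 0.1041]
tool_rot: [-0.457, 1.942, -1.975]
contact_force: [-0.3, 0.5, 0.9]
opening: 0.0596
```

```bash
python3 a2.py .05
```

```text
t 9.32 pos [0.4674 0.0175 0.1041] open 0.0596 F [-0.3  0.5  0.9] q6 0.99
dp [-0.0453  0.0293 -0.0541] rot 3.6 rows 2
[[0.0137, 0.0266, -0.0237], [0.013, 0.0268, -0.0239]] [[-0.5, -1.7, -0.1], [-0.5, -1.7, -0.1]]
```

Emit:
servo_tool(delta_pos=[[0.0135,0.0265,-0.024],[0.013,0.0265,-0.024],[0,0,0]], dr=[[-0.5,-1.7,-0.1],[-0.5,-1.7,-0.1],[0,0,0]], grip=[0.7,0.7,0.7])

```text
t: 9.7
tool_pos: [0.4174, 0.0493, 0.0481]
tool_rot: [-0.52, 1.922, -1.923]
contact_force: [0.1, -0.2, 0.1]
opening: 0.06
```

```bash
python3 a2.py .018; python3 - <<'E'
from h import *
cv2.imwrite('pics/s6.png',ctrl.get_image('scene')[150:300,250:450,::-1].repeat(3,0).repeat(3,1))
E
```

```text
t 9.7 pos [0.4174 0.0493 0.0481] open 0.06 F [ 0.1 -0.2  0.1] q6 0.98
dp [ 0.0047 -0.0024 -0.0301] rot 0.2 rows 1
[[-0.0028, 0.0301, 0.0045]] [[-0.0, 0.1, -0.1]]
```

View pics/s6.png

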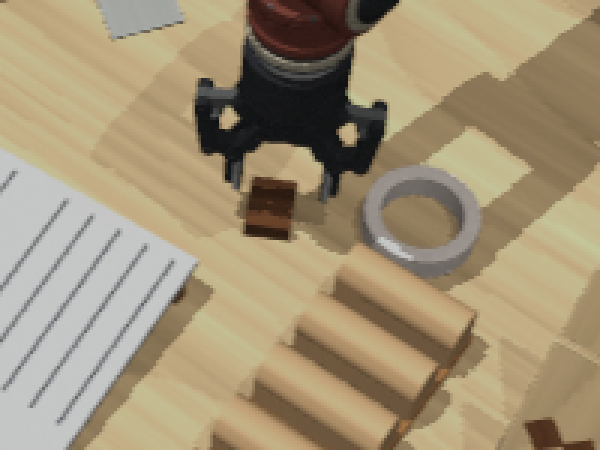

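Emit:
servo_tool(delta_pos=[[-0.003,0.012,0.0045],[0,0.01,0],[0,0.008,0],[0,0,0]], dr=[[0,0,0],[0,0,0],[0,0,0],[0,0,0]], grip=[0.7,0.7,0.7,0.7])

```text
t: 10.25
tool_pos: [0.4307, 0.0444, 0.0218]
tool_rot: [-0.505, 1.916, -1.926]
contact_force: [0.1, -0.4, -0.5]
opening: 0.0599
```

Emit:
servo_tool(delta_pos=[[0,0,0],[0,0,0],[0,0,0],[0,0,0]], dr=[[0,0,0],[0,0,0],[0,0,0],[0,0,0]], grip=[0.2,0.2,0.2,0.2])

```text
t: 10.75
tool_pos: [0.4314, 0.0444, 0.0226]
tool_rot: [-0.504, 1.915, -1.926]
contact_force: [0.9, 0.1, -1.0]
opening: 0.0342
```

Emit:
servo_tool(delta_pos=[[0,-0.03,0],[0,-0.05,0],[0,-0.03,0]], dr=[[0,0,0],[0,0,0],[0,0,0]], grip=[0.2,0.2,0.2])

```text
t: 11.12
tool_pos: [0.4266, 0.0448, 0.1315]
tool_rot: [-0.513, 1.921, -1.926]
contact_force: [0.3, -0.5, -0.4]
opening: 0.0337
```

```bash
python3 b.py .045 .04 .0185
```

```text
t 11.12 pos [0.4266 0.0448 0.1315] open 0.0337 F [ 0.3 -0.5 -0.4] q6 0.98
dp [ 0.216  -0.0767 -0.0461] rot 25.9 rows 5
[[-0.0296, 0.0095, 0.0349], [-0.0327, 0.0084, 0.0323], [-0.0356, 0.0072, 0.0294], [-0.0382, 0.006, 0.0263], [-0.0405, 0.0047, 0.023]] [[-0.4, 4.9, -1.6], [-0.4, 4.9, -1.6], [-0.4, 4.9, -1.6], [-0.4, 4.9, -1.6], [-0.4, 4.9, -1.6]]
```

```bash
sed -i 's/.010+.008/.010+(float(sys.argv[4]) if len(sys.argv)>4 else .008)/' b.py; python3 b.py .045 .04 .0225 .0145
```

```text
t 11.12 pos [0.4266 0.0448 0.1315] open 0.0337 F [ 0.3 -0.5 -0.4] q6 0.98
dp [ 0.223  -0.0761 -0.0431] rot 25.9 rows 5
[[-0.0309, 0.0089, 0.0355], [-0.0341, 0.0077, 0.0328], [-0.0369, 0.0065, 0.0298], [-0.0395, 0.0052, 0.0266], [-0.0418, 0.0039, 0.0231]] [[-0.4, 4.9, -1.6], [-0.4, 4.9, -1.6], [-0.4, 4.9, -1.6], [-0.4, 4.9, -1.6], [-0.4, 4.9, -1.6]]
```

Emit:
servo_tool(delta_pos=[[-0.031,0.005,0.0355],[-0.034,0.006,0.033],[-0.037,0.0065,0.03],[-0.0395,0.005,0.0265],[-0.042,0.004,0.023]], dr=[[-0.4,4.9,-1.6],[-0.4,4.9,-1.6],[-0.4,4.9,-1.6],[-0.4,4.9,-1.6],[-0.4,4.9,-1.6]], grip=[0.2,0.2,0.2,0.2,0.2])

```text
t: 11.75
tool_pos: [0.6577, -0.0334, 0.1028]
tool_rot: [0.232, -2.189, 2.203]
contact_force: [0.2, 0.8, 0.2]
opening: 0.0341
```

```bash
python3 b.py .045 .01 .0225 .0145
```

```text
t 11.75 pos [ 0.6577 -0.0334  0.1028] open 0.0341 F [0.2 0.8 0.2] q6 1.34
dp [-0.0122  0.0017 -0.044 ] rot 1.0 rows 1
[[0.0064, 0.0452, -0.0028]] [[0.0, -0.6, -0.8]]
```

Emit:
servo_tool(delta_pos=[[0.006,0.022,-0.003],[0,0.022,0],[0,0.005,0]], dr=[[0,-0.6,-0.8],[0,0,0],[0,0,0]], grip=[0.2,0.2,0.2])

```text
t: 12.12
tool_pos: [0.645, -0.0323, 0.0498]
tool_rot: [0.262, -2.184, 2.196]
contact_force: [-0.4, 0.3, -0.1]
opening: 0.034
```

```bash
python3 b.py .045 .0 .0225 .0145
```

```text
t 12.12 pos [ 0.645  -0.0323  0.0498] open 0.034 F [-0.4  0.3 -0.1] q6 1.33
dp [-0.001   0.0004 -0.001 ] rot 0.2 rows 1
[[0.0008, 0.0011, -0.0005]] [[0.1, -0.0, 0.2]]
```

Emit:
servo_tool(delta_pos=[[0,0.002,0]], dr=[[0,0,0]], grip=[0.2])

```text
t: 12.25
tool_pos: [0.6445, -0.0321, 0.0488]
tool_rot: [0.262, -2.184, 2.198]
contact_force: [-0.1, 0.0, 9.3]
opening: 0.0342
```

Emit:
servo_tool(delta_pos=[[0,0.0,0],[0,0,0],[0,0,0]], dr=[[0,0,0],[0,0,0],[0,0,0]], grip=[0.65,0.65,0.65])

```text
t: 12.62
tool_pos: [0.6451, -0.0318, 0.0518]
tool_rot: [0.258, -2.186, 2.201]
contact_force: [0.3, 0.3, 0.2]
opening: 0.0556
```

Emit:
servo_tool(delta_pos=[[0,-0.03,0],[0,-0.05,0],[0,-0.06,0]], dr=[[0,0,0],[0,0,0],[0,0,0]], grip=[0.65,0.8,1])

```text
t: 13.0
tool_pos: [0.6604, -0.0292, 0.1867]
tool_rot: [0.272, -2.182, 2.191]
contact_force: [1.0, -0.8, -0.1]
opening: 0.084
```

```bash
cat > r.py <<'E'
from tg import *
import poses as q
# roller pick: name, grip offset along roller y, z
r=getattr(q,sys.argv[1]); off=float(sys.argv[2])
ex,ey=yv(r[3]); c=np.array(r[:3])+ey*off
plan(*down([c[0],c[1],float(sys.argv[3])],r[3],'x'))
E
python3 r.py rF -.025 .16; python3 - <<'E'
from h import *
cv2.imwrite('pics/s7.png',ctrl.get_image('scene')[150:350,160:360,::-1].repeat(3,0).repeat(3,1))
E
```

```text
t 13.0 pos [ 0.6604 -0.0292  0.1867] open 0.084 F [ 1.  -0.8 -0.1] q6 1.33
dp [-0.0977 -0.3561 -0.0267] rot 89.2 rows 10
[[0.0126, 0.0045, 0.0345], [0.0072, 0.004, 0.0361], [0.0016, 0.0035, 0.0368], [-0.004, 0.0031, 0.0367], [-0.0096, 0.0028, 0.0356]] [[-0.7, 8.9, 0.7], [-0.7, 8.9, 0.7], [-0.7, 8.9, 0.7], [-0.7, 8.9, 0.7], [-0.7, 8.9, 0.7]]
[[-0.015, 0.0025, 0.0338], [-0.02, 0.0024, 0.0311], [-0.0245, 0.0023, 0.0277], [-0.0284, 0.0023, 0.0236], [-0.0317, 0.0025, 0.0189]] [[-0.7, 8.9, 0.7], [-0.7, 8.9, 0.7], [-0.7, 8.9, 0.7], [-0.7, 8.9, 0.7], [-0.7, 8.9, 0.7]]
```

View pics/s7.png

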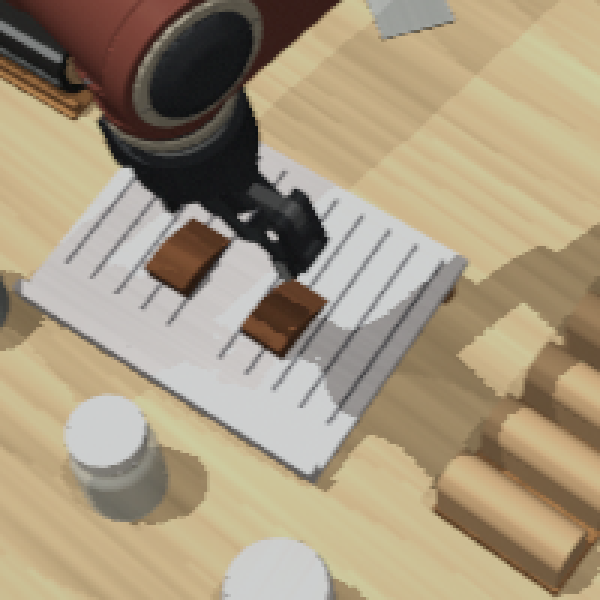

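```bash
sed -i "s/M=min(best,key=lambda b:b\[0\])\[2\]/M=(max if 'FLIP' in __import__('os').environ else min)(best,key=lambda b:b[0])[2]/" mv.py; FLIP=1 python3 r.py rF -.025 .12; python3 - <<'E'
from tg import *; import poses as q
ex,ey=yv(q.rF[3]); c=np.array(q.rF[:3])-ey*.025
for s in(-.052,.052):
  for w in(-.011,.011):print(proj('top',c+ex*s+ey*w+[0,0,.03]).round(0))
E
```

```text
t 13.05 pos [ 0.6658 -0.0298  0.1983] open 0.0852 F [ 2.7 -0.3  6.3] q6 1.33
dp [-0.1031 -0.3556 -0.0783] rot 91.4 rows 10
[[0.0125, 0.0096, 0.0344], [0.0179, 0.0098, 0.0319], [0.0228, 0.0099, 0.0285], [0.0271, 0.0099, 0.0244], [0.0308, 0.0099, 0.0197]] [[0.6, -9.1, 0.6], [0.6, -9.1, 0.6], [0.6, -9.1, 0.6], [0.6, -9.1, 0.6], [0.6, -9.1, 0.6]]
[[0.0336, 0.0097, 0.0145], [0.0355, 0.0095, 0.0089], [0.0366, 0.0092, 0.0031], [0.0367, 0.0088, -0.0029], [0.0359, 0.0083, -0.0087]] [[0.6, -9.1, 0.6], [0.6, -9.1, 0.6], [0.6, -9.1, 0.6], [0.6, -9.1, 0.6], [0.6, -9.1, 0.6]]
[[507. 244.]]
[[498. 246.]]
[[498. 202.]]
[[489. 203.]]
```

Emit:
servo_tool(delta_pos=[[0.0125,0,0.034],[0.018,0,0.032],[0.023,0.003,0.0285],[0.027,0.003,0.0245],[0.031,0.003,0.02]], dr=[[0.6,-9.1,0.6],[0.6,-9.1,0.6],[0.6,-9.1,0.6],[0.6,-9.1,0.6],[0.6,-9.1,0.6]], grip=[1,1,1,0.95,0.95])

```text
t: 13.68
tool_pos: [0.6234, -0.21, 0.2057]
tool_rot: [-0.897, 1.673, -1.695]
contact_force: [-0.2, -0.5, -0.8]
opening: 0.0811
```

```bash
python3 r.py rF -.025 .14
```

```text
t 13.68 pos [ 0.6234 -0.21    0.2057] open 0.0811 F [-0.2 -0.5 -0.8] q6 0.24
dp [-0.0607 -0.1754 -0.0657] rot 43.8 rows 5
[[0.0345, 0.015, 0.0116], [0.036, 0.0147, 0.0061], [0.0366, 0.0144, 0.0005], [0.0364, 0.014, -0.0052], [0.0353, 0.0136, -0.0108]] [[0.4, -8.7, 0.6], [0.4, -8.7, 0.6], [0.4, -8.7, 0.6], [0.4, -8.7, 0.6], [0.4, -8.7, 0.6]]
```

Emit:
servo_tool(delta_pos=[[0.0345,0.015,0.0115],[0.036,0.015,0.006],[0.0365,0.0145,0.0005],[0.0365,0.014,-0.005],[0.035,0.0135,-0.011]], dr=[[0.4,-8.7,0.6],[0.4,-8.7,0.6],[0.4,-8.7,0.6],[0.4,-8.7,0.6],[0.4,-8.7,0.6]], grip=[0.95,0.95,0.95,0.95,0.95])

```text
t: 14.3
tool_pos: [0.5634, -0.3917, 0.1412]
tool_rot: [-1.269, 1.102, -1.108]
contact_force: [0.7, -0.4, 0.0]
opening: 0.0809
```

```bash
python3 r.py rF -.025 .08
```

```text
t 14.3 pos [ 0.5634 -0.3917  0.1412] open 0.0809 F [ 0.7 -0.4  0. ] q6 -0.86
dp [-0.0007  0.0063 -0.0612] rot 1.4 rows 2
[[-0.0032, 0.0306, -0.0], [-0.0032, 0.0306, 0.0]] [[-0.1, 0.7, 0.0], [-0.1, 0.7, 0.0]]
```

Emit:
servo_tool(delta_pos=[[-0.003,0.0305,0],[-0.003,0.025,0],[0,0,0]], dr=[[-0.1,0.7,0],[-0.1,0.7,0],[0,0,0]], grip=[1,1,1])

```text
t: 14.68
tool_pos: [0.5608, -0.3892, 0.0837]
tool_rot: [-1.259, 1.126, -1.128]
contact_force: [-0.1, -0.2, -0.1]
opening: 0.0855
```

```bash
python3 r.py rF -.025 .034;  python3 - <<'E'
from h import *
cv2.imwrite('pics/s8.png',ctrl.get_image('scene')[80:230,80:280,::-1].repeat(3,0).repeat(3,1))
E
```

```text
t 14.68 pos [ 0.5608 -0.3892  0.0837] open 0.0855 F [-0.1 -0.2 -0.1] q6 -0.83
dp [ 0.0019  0.0039 -0.0497] rot 0.4 rows 1
[[-0.0037, 0.0497, 0.0023]] [[-0.1, -0.3, 0.0]]
```

View pics/s8.png

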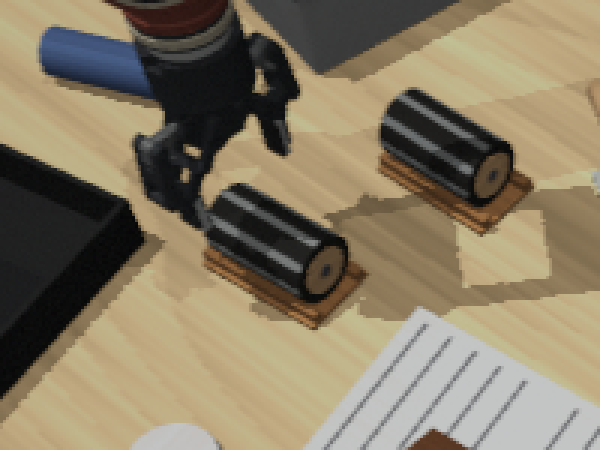

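Emit:
servo_tool(delta_pos=[[-0.004,0.018,0.002],[0,0.016,0],[0,0.012,0],[0,0,0]], dr=[[0,0,0],[0,0,0],[0,0,0],[0,0,0]], grip=[1,1,1,1])

```text
t: 15.22
tool_pos: [0.5653, -0.3862, 0.0394]
tool_rot: [-1.26, 1.118, -1.133]
contact_force: [-0.0, 0.3, 0.1]
opening: 0.0852
```

```bash
python3 r.py rF -.025 .034
```

```text
t 15.22 pos [ 0.5653 -0.3862  0.0394] open 0.0852 F [-0.   0.3  0.1] q6 -0.82
dp [-0.0026  0.0009 -0.0054] rot 0.6 rows 1
[[-0.0012, 0.0054, -0.0025]] [[-0.4, -0.3, 0.4]]
```

Emit:
servo_tool(delta_pos=[[-0.001,0.006,-0.0025],[0,0,0]], dr=[[-0.4,0,0.4],[0,0,0]], grip=[1,1])

```text
t: 15.48
tool_pos: [0.5629, -0.3857, 0.0334]
tool_rot: [-1.26, 1.127, -1.125]
contact_force: [-0.1, -0.3, -0.3]
opening: 0.0856
```

Emit:
servo_tool(delta_pos=[[0,0,0],[0,0,0],[0,0,0],[0,0,0]], dr=[[0,0,0],[0,0,0],[0,0,0],[0,0,0]], grip=[0.5,0.5,0.5,0.5], grip_force=80)

```text
t: 15.98
tool_pos: [0.5635, -0.3865, 0.0349]
tool_rot: [-1.26, 1.125, -1.127]
contact_force: [-0.1, -0.3, -1.8]
opening: 0.0578
```

Emit:
servo_tool(delta_pos=[[0,-0.03,0],[0,-0.05,0],[0,-0.05,0]], dr=[[0,0,0],[0,0,0],[0,0,0]], grip=[0.5,0.5,0.5])

```text
t: 16.35
tool_pos: [0.5592, -0.3829, 0.1581]
tool_rot: [-1.261, 1.14, -1.113]
contact_force: [0.7, -1.3, -2.0]
opening: 0.058
```

```bash
python3 - <<'E'
from h import *
for n in('top','scene'):cv2.imwrite(f'pics/{n}9.png',ctrl.get_image(n)[:,:,::-1])
from zz import zoom
zoom('pics/top9.png','pics/z9t.png',320,160,110,90,7,5,1.6)
zoom('pics/scene9.png','pics/z9s.png',160,180,160,130,5,5,1)
E
```

```text
(no output)
```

View pics/z9t.png

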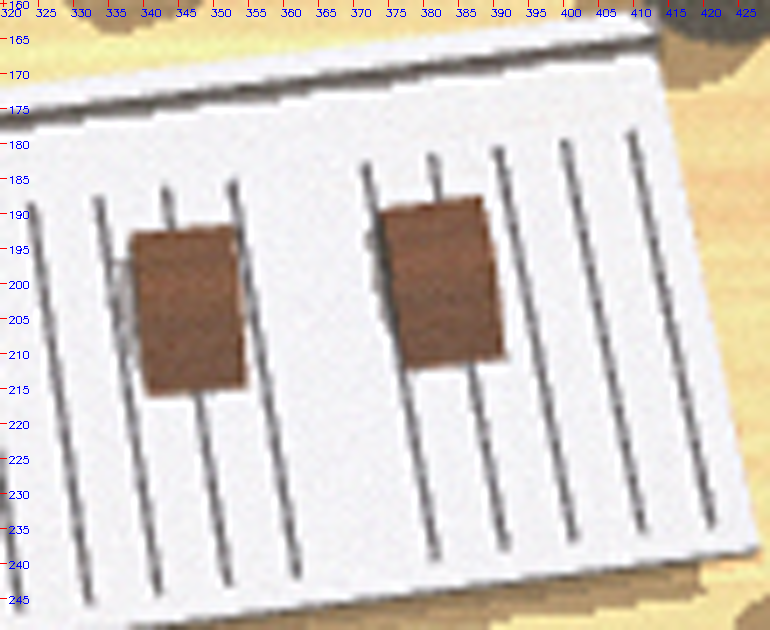

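View pics/z9s.png

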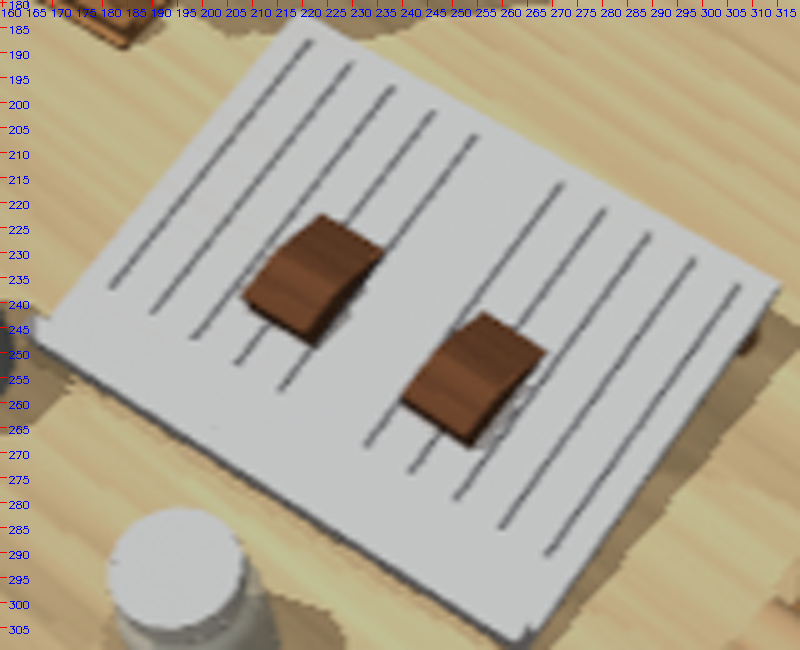

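```bash
cat > p.py <<'E'
from tg import *
# roller place: x,y of roller, grip offset y, h of tcp
x,y,off,h=map(float,sys.argv[1:5])
p,X,Y,n=drainpt(x,y+off,h)
plan(p,fr(-n,X))
E
python3 - <<'E'
from tg import *
import poses as q
p0,X,Y,n=drainpt(0,0,0)
def onface(cam,uv):
    e,d=ray(cam,uv); P=e+d*(((p0-e)@n)/(d@n)); v=P-p0; return np.array([v@X,v@Y]).round(4)
for k,l in dict(B=[(378.1,212.4),(391.6,210.9)],A=[(340.5,216.2),(354.8,214.8)]).items():
    a,b=[onface('top',u) for u in l]; d=a-b; print(k,a,b,'ctr',(a+b)/2+[.0277,0],'yaw',np.degrees(np.arctan2(-d[0],d[1])))
for k,l in dict(B=[(236.1,230.5),(223.9,222.5)],A=[(268.3,250),(255.9,242)]).items():
    print(k,[onface('scene',u) for u in l])
E
python3 p.py -.028 -.06 -.025 .069
```

```text
B [-0.019  -0.0267] [-0.0194 -0.06  ] ctr [ 0.0085  -0.04335] yaw -0.6882044930396966
A [-0.017   0.0658] [-0.0179  0.0307] ctr [0.01025 0.04825] yaw -1.4688007143858217
B [array([-0.0188, -0.0274]), array([-0.0203, -0.0632])]
A [array([-0.0182,  0.0619]), array([-0.0194,  0.0273])]
t 16.45 pos [ 0.5629 -0.386   0.1659] open 0.0578 F [ 0.1  0.4 -0.4] q6 -0.82
dp [ 0.0479  0.2203 -0.0637] rot 8.0 rows 5
[[-0.0427, 0.0127, 0.0145], [-0.0427, 0.0123, 0.0147], [-0.0428, 0.0119, 0.0149], [-0.0428, 0.0115, 0.0151], [-0.0429, 0.0111, 0.0153]] [[-1.6, 0.2, 0.0], [-1.6, 0.2, 0.0], [-1.6, 0.2, 0.0], [-1.6, 0.2, 0.0], [-1.6, 0.2, 0.0]]
```

Emit:
servo_tool(delta_pos=[[-0.0425,0.006,0.0145],[-0.0425,0.008,0.0145],[-0.043,0.012,0.014],[-0.043,0.0115,0.014],[-0.043,0.011,0.013]], dr=[[-1.6,0.2,0],[-1.6,0.2,0],[-1.6,0.2,0],[-1.6,0.2,0],[-1.6,0.2,0]], grip=[0.5,0.5,0.5,0.5,0.5])

```text
t: 17.08
tool_pos: [0.6054, -0.163, 0.1069]
tool_rot: [-1.361, 1.247, -1.076]
contact_force: [0.9, 1.0, -2.7]
opening: 0.0574
```

```bash
python3 p.py -.032 -.06 -.025 .045;  python3 - <<'E'
from h import *
cv2.imwrite('pics/s10.png',ctrl.get_image('scene')[100:300,130:330,::-1].repeat(3,0).repeat(3,1))
E
```

```text
t 17.07 pos [ 0.6054 -0.163   0.1069] open 0.0574 F [ 0.9  1.  -2.7] q6 -0.43
dp [-0.0019 -0.0034 -0.0279] rot 0.7 rows 1
[[0.0032, 0.0279, 0.0019]] [[0.4, -0.5, -0.0]]
```

View pics/s10.png

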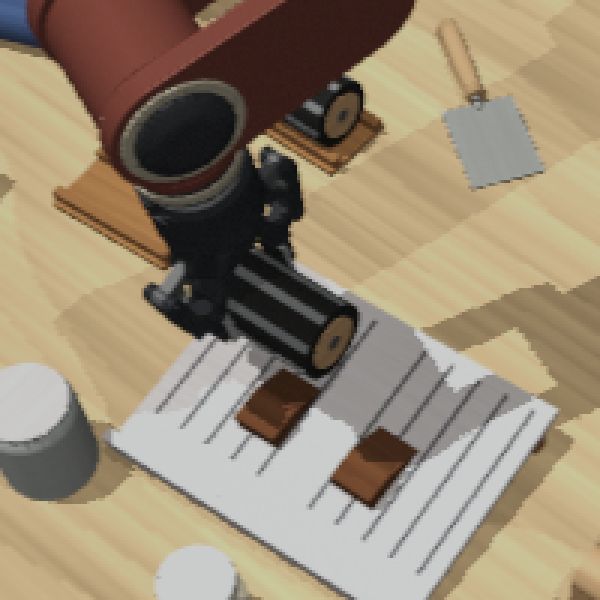

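Emit:
servo_tool(delta_pos=[[0.003,0.015,0.002],[0,0.013,0],[0,0.008,0]], dr=[[0.4,-0.5,0],[0,0,0],[0,0,0]], grip=[0.5,0.5,0.5])

```text
t: 17.5
tool_pos: [0.6001, -0.1592, 0.063]
tool_rot: [-1.361, 1.24, -1.059]
contact_force: [-3.5, 7.7, 46.0]
opening: 0.0576
```

```bash
python3 p.py -.032 -.06 -.025 .030
```

```text
t 17.5 pos [ 0.6001 -0.1592  0.063 ] open 0.0576 F [-3.5  7.7 46. ] q6 -0.44
dp [ 0.0014 -0.0074  0.0012] rot 0.7 rows 1
[[0.0075, -0.0013, 0.0004]] [[0.4, 0.3, -0.5]]
```

Emit:
servo_tool(delta_pos=[[0,-0.001,0],[0,0,0],[0,0,0],[0,0,0]], dr=[[0,0,0],[0,0,0],[0,0,0],[0,0,0]], grip=[0.5,0.75,1,1])

```text
t: 18.0
tool_pos: [0.6008, -0.1622, 0.0652]
tool_rot: [-1.358, 1.24, -1.064]
contact_force: [0.0, 0.4, 0.2]
opening: 0.0852
```

```bash
python3 p.py -.027 -.06 -.025 .030;  python3 - <<'E'
from h import *
cv2.imwrite('pics/s11.png',ctrl.get_image('scene')[150:300,130:330,::-1].repeat(4,0).repeat(4,1))
E
```

```text
t 18.0 pos [ 0.6008 -0.1622  0.0652] open 0.0852 F [0.  0.4 0.2] q6 -0.44
dp [ 0.0056 -0.004  -0.0017] rot 0.5 rows 1
[[0.0045, 0.0009, 0.0054]] [[0.3, 0.1, -0.4]]
```

View pics/s11.png

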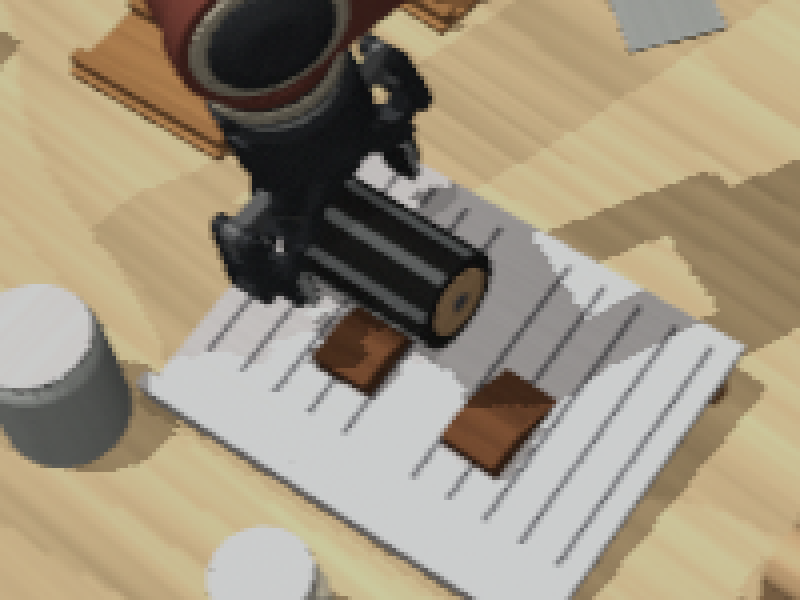

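Emit:
servo_tool(delta_pos=[[0,-0.02,0.002],[0,-0.04,0],[0,-0.05,0],[0,-0.05,0]], dr=[[0,0,0],[0,0,0],[0,0,0],[0,0,0]], grip=[1,1,1,1])

```text
t: 18.55
tool_pos: [0.6249, -0.1598, 0.2267]
tool_rot: [-1.361, 1.245, -1.058]
contact_force: [0.5, -0.6, 0.2]
opening: 0.0855
```

```bash
python3 r.py rN .025 .16;  python3 - <<'E'
from h import *
for n in('top','scene'):cv2.imwrite(f'pics/{n}12.png',ctrl.get_image(n)[:,:,::-1])
from zz import zoom
zoom('pics/scene12.png','pics/z12s.png',150,150,160,130,5,5,1)
E
```

```text
t 18.55 pos [ 0.6249 -0.1598  0.2267] open 0.0855 F [ 0.5 -0.6  0.2] q6 -0.44
dp [-0.2288 -0.1432 -0.0667] rot 9.5 rows 6
[[0.0201, 0.0168, -0.0382], [0.0206, 0.0159, -0.0384], [0.021, 0.0149, -0.0385], [0.0215, 0.014, -0.0386], [0.0219, 0.013, -0.0387]] [[1.4, 0.7, -0.1], [1.4, 0.7, -0.1], [1.4, 0.7, -0.1], [1.4, 0.7, -0.1], [1.4, 0.7, -0.1]]
[[0.0223, 0.0121, -0.0388]] [[1.4, 0.7, -0.1]]
```

View pics/z12s.png

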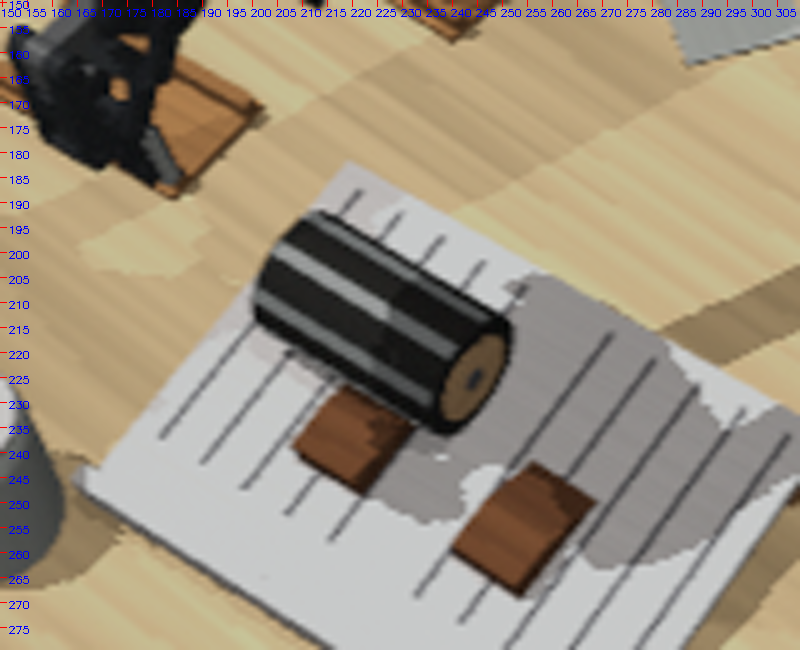

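Emit:
servo_tool(delta_pos=[[0.02,0.01,-0.038],[0.0205,0.016,-0.038],[0.021,0.015,-0.0385],[0.0215,0.014,-0.0385],[0.022,0.014,-0.0385]], dr=[[1.4,0.7,-0.1],[1.4,0.7,-0.1],[1.4,0.7,-0.1],[1.4,0.7,-0.1],[1.4,0.7,-0.1]], grip=[1,1,1,1,1])

```text
t: 19.27
tool_pos: [0.4418, -0.2834, 0.1889]
tool_rot: [-1.241, 1.168, -1.191]
contact_force: [-0.1, -0.4, 0.5]
opening: 0.0856
```

```bash
python3 r.py rN .025 .085
```

```text
t 19.27 pos [ 0.4418 -0.2834  0.1889] open 0.0856 F [-0.1 -0.4  0.5] q6 -0.75
dp [-0.0457 -0.0196 -0.1039] rot 1.3 rows 3
[[0.0053, 0.0347, -0.0155], [0.0055, 0.0347, -0.0155], [0.0058, 0.0347, -0.0154]] [[-0.0, 0.3, 0.3], [-0.0, 0.3, 0.3], [-0.0, 0.3, 0.3]]
```

Emit:
servo_tool(delta_pos=[[0.0053,0.034,-0.0155],[0.0055,0.034,-0.0155],[0.0055,0.032,-0.0155],[0,0,0]], dr=[[0,0.3,0.3],[0,0.3,0.3],[0,0.3,0.3],[0,0,0]], grip=[1,1,1,1])

```text
t: 19.77
tool_pos: [0.3935, -0.3053, 0.0901]
tool_rot: [-1.219, 1.186, -1.199]
contact_force: [0.7, -0.2, -0.2]
opening: 0.0856
```

```bash
python3 r.py rN .025 .034; python3 - <<'E'
from h import *
cv2.imwrite('pics/s13.png',ctrl.get_image('scene')[60:210,150:350,::-1].repeat(4,0).repeat(4,1))
E
```

```text
t 19.77 pos [ 0.3935 -0.3053  0.0901] open 0.0856 F [ 0.7 -0.2 -0.2] q6 -0.83
dp [ 0.0026  0.0023 -0.0561] rot 0.5 rows 2
[[-0.0012, 0.0281, 0.0012], [-0.0012, 0.0281, 0.0013]] [[-0.2, -0.2, 0.1], [-0.2, -0.2, 0.1]]
```

View pics/s13.png

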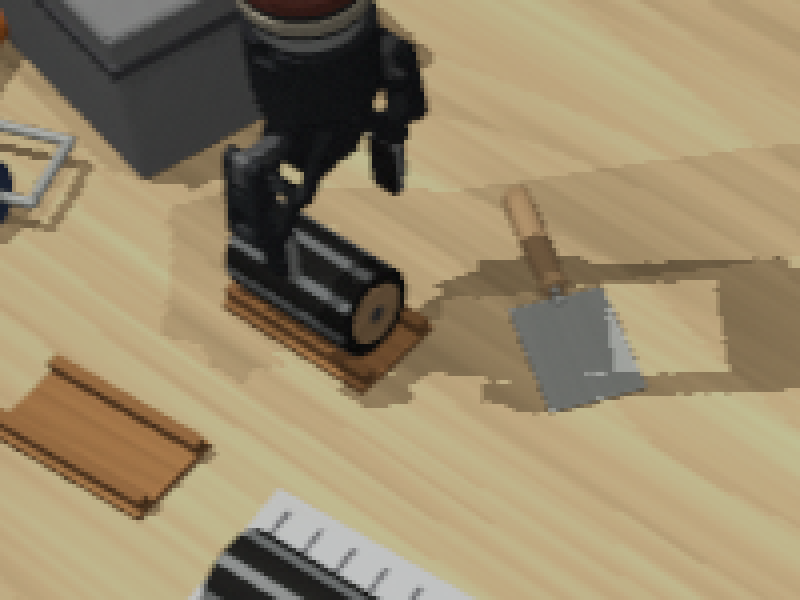

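Emit:
servo_tool(delta_pos=[[-0.001,0.02,0.001],[0,0.018,0],[0,0.012,0],[0,0,0]], dr=[[-0.2,-0.2,0],[0,0,0],[0,0,0],[0,0,0]], grip=[1,1,1,1])

```text
t: 20.32
tool_pos: [0.4015, -0.3073, 0.0447]
tool_rot: [-1.226, 1.171, -1.203]
contact_force: [-0.2, 0.0, -0.2]
opening: 0.0858
```

```bash
python3 r.py rN .025 .034
```

```text
t 20.32 pos [ 0.4015 -0.3073  0.0447] open 0.0858 F [-0.2  0.  -0.2] q6 -0.83
dp [-0.0054  0.0043 -0.0107] rot 1.1 rows 1
[[-0.0046, 0.0106, -0.0054]] [[-0.7, 0.1, 0.9]]
```

Emit:
servo_tool(delta_pos=[[-0.0045,0.006,-0.006],[0,0.006,0],[0,0,0]], dr=[[-0.7,0,0.9],[0,0,0],[0,0,0]], grip=[1,1,1])

```text
t: 20.7
tool_pos: [0.396, -0.3033, 0.033]
tool_rot: [-1.223, 1.187, -1.186]
contact_force: [-0.1, -1.0, 0.2]
opening: 0.0854
```

```bash
python3 r.py rN .025 .034
```

```text
t 20.7 pos [ 0.396  -0.3033  0.033 ] open 0.0854 F [-0.1 -1.   0.2] q6 -0.83
dp [0.0001 0.0003 0.001 ] rot 0.1 rows 1
[[-0.0003, -0.001, 0.0002]] [[0.0, 0.1, -0.0]]
```

Emit:
servo_tool(delta_pos=[[0,0,0],[0,0,0],[0,0,0],[0,0,0]], dr=[[0,0,0],[0,0,0],[0,0,0],[0,0,0]], grip=[0.5,0.5,0.5,0.5])

```text
t: 21.2
tool_pos: [0.3965, -0.3039, 0.0341]
tool_rot: [-1.223, 1.185, -1.188]
contact_force: [0.1, -0.1, -1.4]
opening: 0.0574
```

Emit:
servo_tool(delta_pos=[[0,-0.03,0],[0,-0.05,0],[0,-0.05,0]], dr=[[0,0,0],[0,0,0],[0,0,0]], grip=[0.5,0.5,0.5])

```text
t: 21.58
tool_pos: [0.3925, -0.2999, 0.1595]
tool_rot: [-1.222, 1.2, -1.174]
contact_force: [0.6, -0.6, -3.0]
opening: 0.0579
```

```bash
python3 p.py -.031 .062 .025 .12; python3 - <<'E'
from h import *
for n in('top','scene'):cv2.imwrite(f'pics/{n}14.png',ctrl.get_image(n)[:,:,::-1])
from zz import zoom
zoom('pics/scene14.png','pics/z14s.png',170,90,160,180,3.5,10,1)
zoom('pics/top14.png','pics/z14t.png',300,155,140,100,5,10,1.6)
E
```

```text
t 21.57 pos [ 0.3925 -0.2999  0.1595] open 0.0579 F [ 0.6 -0.6 -3. ] q6 -0.83
dp [ 0.2058  0.3058 -0.0063] rot 8.4 rows 7
[[-0.0428, 0.0011, 0.0307], [-0.0425, 0.0004, 0.0311], [-0.0422, -0.0003, 0.0315], [-0.0419, -0.001, 0.0319], [-0.0416, -0.0016, 0.0323]] [[-1.1, -0.5, -0.1], [-1.1, -0.5, -0.1], [-1.1, -0.5, -0.1], [-1.1, -0.5, -0.1], [-1.1, -0.5, -0.1]]
[[-0.0413, -0.0023, 0.0326], [-0.041, -0.0031, 0.033]] [[-1.1, -0.5, -0.1], [-1.1, -0.5, -0.1]]
```

View pics/z14s.png

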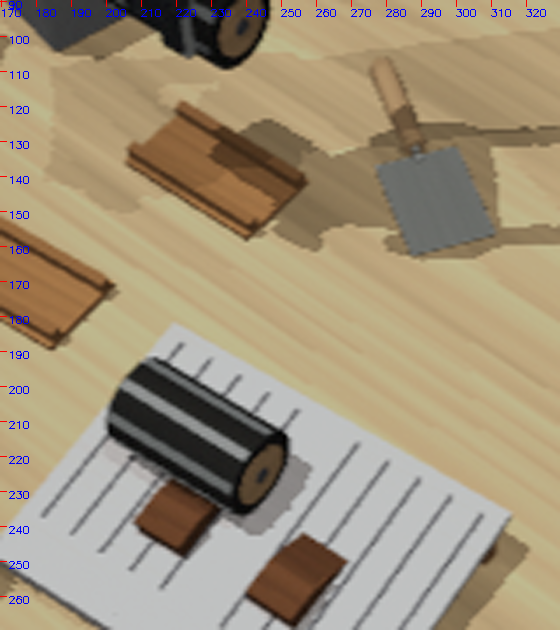

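View pics/z14t.png

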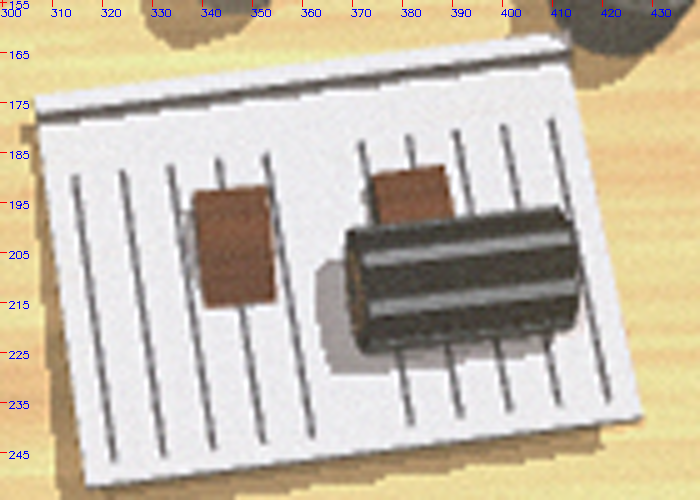

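Emit:
servo_tool(delta_pos=[[-0.043,-0.008,0.0305],[-0.0425,-0.008,0.031],[-0.042,-0.006,0.0315],[-0.042,-0.004,0.032],[-0.0415,-0.002,0.0325]], dr=[[-1.1,-0.5,-0.1],[-1.1,-0.5,-0.1],[-1.1,-0.5,-0.1],[-1.1,-0.5,-0.1],[-1.1,-0.5,-0.1]], grip=[0.5,0.5,0.5,0.5,0.5])

```text
t: 22.3
tool_pos: [0.5441, -0.0812, 0.1815]
tool_rot: [-1.322, 1.233, -1.114]
contact_force: [1.2, -0.7, -1.7]
opening: 0.0576
```

```bash
python3 p.py -.031 .062 .025 .07
```

```text
t 22.3 pos [ 0.5441 -0.0812  0.1815] open 0.0576 F [ 1.2 -0.7 -1.7] q6 -0.33
dp [ 0.0472  0.0864 -0.0778] rot 2.7 rows 3
[[-0.0278, 0.0238, 0.0202], [-0.0276, 0.0236, 0.0208], [-0.0274, 0.0234, 0.0213]] [[-0.7, -0.6, -0.0], [-0.7, -0.6, -0.0], [-0.7, -0.6, -0.0]]
```

Emit:
servo_tool(delta_pos=[[-0.0315,0.01,0.0205],[-0.0285,0.0236,0.0208],[-0.0275,0.0234,0.0205]], dr=[[-0.7,-0.6,0],[-0.7,-0.6,0],[-0.7,-0.6,0]], grip=[0.5,0.5,0.5])

```text
t: 22.68
tool_pos: [0.5934, 0.0151, 0.1131]
tool_rot: [-1.364, 1.234, -1.068]
contact_force: [0.1, -0.8, -2.4]
opening: 0.0579
```

```bash
python3 p.py -.031 .062 .025 .045; python3 - <<'E'
from h import *
cv2.imwrite('pics/s15.png',ctrl.get_image('scene')[130:300,150:350,::-1].repeat(4,0).repeat(4,1)[:600])
E
```

```text
t 22.68 pos [0.5934 0.0151 0.1131] open 0.0579 F [ 0.1 -0.8 -2.4] q6 -0.18
dp [-0.0055 -0.0102 -0.0342] rot 0.3 rows 1
[[0.0096, 0.0348, -0.0016]] [[0.2, 0.2, 0.0]]
```

View pics/s15.png

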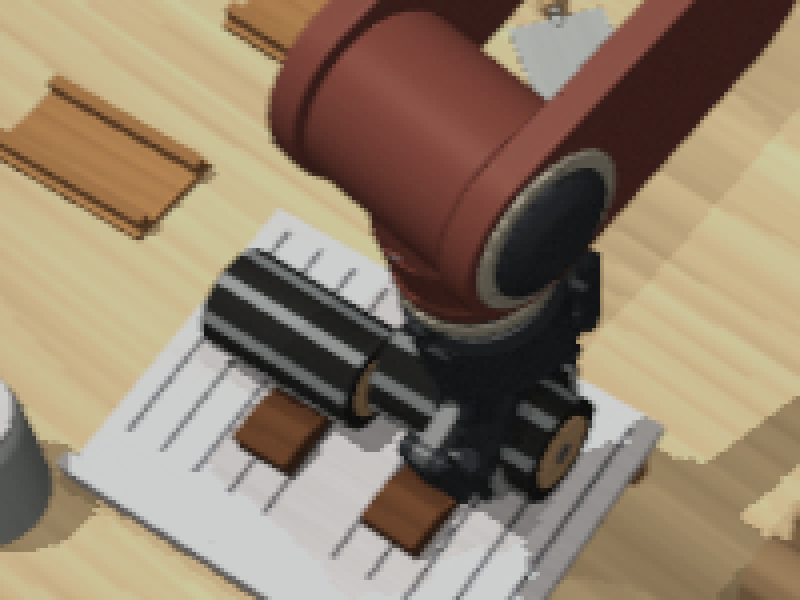

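Emit:
servo_tool(delta_pos=[[0.008,0.013,-0.001],[0,0.012,0],[0,0.008,0]], dr=[[0.2,0.2,0],[0,0,0],[0,0,0]], grip=[0.5,0.5,0.5])

```text
t: 23.1
tool_pos: [0.5848, 0.0092, 0.0709]
tool_rot: [-1.365, 1.241, -1.062]
contact_force: [0.7, -0.8, -3.8]
opening: 0.0578
```

```bash
python3 p.py -.031 .062 .025 .030
```

```text
t 23.1 pos [0.5848 0.0092 0.0709] open 0.0578 F [ 0.7 -0.8 -3.8] q6 -0.19
dp [ 0.0009 -0.0045 -0.0068] rot 0.6 rows 1
[[0.0046, 0.0066, 0.0015]] [[0.5, 0.2, -0.2]]
```

Emit:
servo_tool(delta_pos=[[0.001,0.004,0.0015]], dr=[[0,0,0]], grip=[0.5])

```text
t: 23.22
tool_pos: [0.5853, 0.0077, 0.0662]
tool_rot: [-1.365, 1.242, -1.063]
contact_force: [0.6, 0.2, -2.2]
opening: 0.058
```

Emit:
servo_tool(delta_pos=[[0,0.002,0]], dr=[[0,0,0]], grip=[0.5])

```text
t: 23.35
tool_pos: [0.5852, 0.0071, 0.0644]
tool_rot: [-1.364, 1.242, -1.064]
contact_force: [-0.2, -0.2, -2.0]
opening: 0.0579
```

Emit:
servo_tool(delta_pos=[[0,0.002,0]], dr=[[0,0,0]], grip=[0.5])

```text
t: 23.48
tool_pos: [0.5853, 0.0068, 0.0629]
tool_rot: [-1.363, 1.241, -1.065]
contact_force: [-0.7, 0.1, -1.7]
opening: 0.0579
```

```bash
python3 p.py -.031 .062 .025 .030
```

```text
t 23.48 pos [0.5853 0.0068 0.0629] open 0.0579 F [-0.7  0.1 -1.7] q6 -0.19
dp [ 0.0005 -0.0021  0.0011] rot 0.5 rows 1
[[0.0022, -0.0012, 0.0001]] [[0.5, 0.1, -0.2]]
```

Emit:
servo_tool(delta_pos=[[0,0.001,0],[0,0,0],[0,0,0],[0,0,0]], dr=[[0,0,0],[0,0,0],[0,0,0],[0,0,0]], grip=[0.5,0.75,1,1])

```text
t: 23.98
tool_pos: [0.5872, 0.0066, 0.0647]
tool_rot: [-1.361, 1.237, -1.068]
contact_force: [0.4, 0.8, 0.5]
opening: 0.0853
```

Emit:
servo_tool(delta_pos=[[0,-0.02,0.002],[0,-0.04,0],[0,-0.05,0],[0,-0.06,0]], dr=[[0,0,0],[0,0,0],[0,0,0],[0,0,0]], grip=[1,1,1,1])

```text
t: 24.48
tool_pos: [0.6119, 0.0091, 0.2353]
tool_rot: [-1.366, 1.244, -1.062]
contact_force: [0.7, -0.4, -0.2]
opening: 0.0851
```

```bash
cat > bd.py <<'E'
from tg import *
import poses as q
# board pick: id, s = distance up from centre of TCP along board, plus lift
k=int(sys.argv[1]); s=float(sys.argv[2]); b=q.boards[k]
ex,ey=yv(b[3]); L=np.radians(25); u=-np.sin(L)*ex+np.array([0,0,np.cos(L)]); nrm=np.cos(L)*ex+np.array([0,0,np.sin(L)])
c=np.array(b[:3])+u*s
plan(c,fr(-u,nrm))
E
cat > bp.py <<'E'
from tg import *
import poses as q
# board place: slot x, tcp z
ex,ey=yv(q.rack[3]); c=np.array(q.rack[:3])+ex*float(sys.argv[1]); c[2]=float(sys.argv[2])
plan(c,fr([0,0,-1],ex))
E
python3 bd.py 3 .16;  python3 - <<'E'
from h import *
for n in('top','scene'):cv2.imwrite(f'pics/{n}16.png',ctrl.get_image(n)[:,:,::-1])
from zz import zoom
zoom('pics/scene16.png','pics/z16s.png',150,140,160,180,3.5,10,1)
E
```

```text
t 24.48 pos [0.6119 0.0091 0.2353] open 0.0851 F [ 0.7 -0.4 -0.2] q6 -0.19
dp [-0.0721  0.343  -0.0073] rot 33.7 rows 7
[[-0.0498, 0.0021, -0.0052], [-0.0498, 0.0016, -0.0055], [-0.0497, 0.0011, -0.0057], [-0.0497, 0.0006, -0.0058], [-0.0497, 0.0, -0.0059]] [[4.8, 0.1, -0.1], [4.8, 0.1, -0.1], [4.8, 0.1, -0.1], [4.8, 0.1, -0.1], [4.8, 0.1, -0.1]]
[[-0.0497, -0.0005, -0.006], [-0.0497, -0.0011, -0.006]] [[4.8, 0.1, -0.1], [4.8, 0.1, -0.1]]
```

View pics/z16s.png

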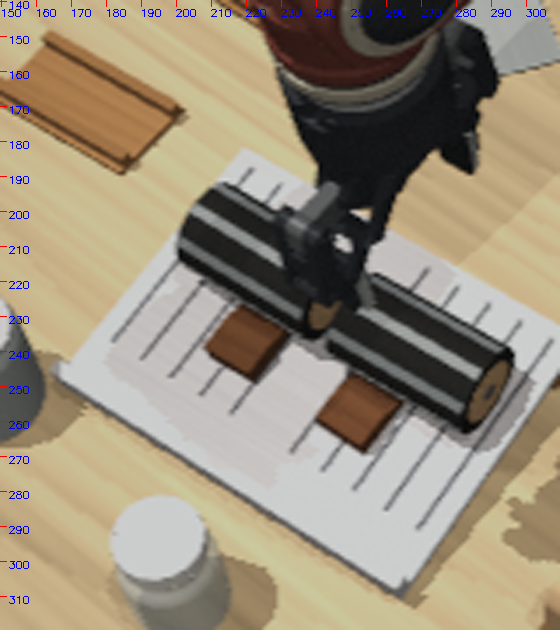

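Emit:
servo_tool(delta_pos=[[-0.05,0.002,-0.005],[-0.05,0.0015,-0.0055],[-0.05,0.001,-0.0055],[-0.05,0.0005,-0.006],[-0.05,0,-0.006]], dr=[[4.8,0.1,-0.1],[4.8,0.1,-0.1],[4.8,0.1,-0.1],[4.8,0.1,-0.1],[4.8,0.1,-0.1]], grip=[0.5,0.5,0.5,0.5,0.5])

```text
t: 25.2
tool_pos: [0.5702, 0.2589, 0.2485]
tool_rot: [-1.007, 0.923, -1.277]
contact_force: [0.9, 0.3, -0.3]
opening: 0.043
```

```bash
python3 bd.py 3 .12
```

```text
t 25.2 pos [0.5702 0.2589 0.2485] open 0.043 F [ 0.9  0.3 -0.3] q6 0.29
dp [-0.0136  0.0946 -0.0567] rot 7.0 rows 3
[[-0.0319, 0.0172, -0.0077], [-0.0318, 0.017, -0.0083], [-0.0318, 0.0167, -0.009]] [[2.3, -0.0, 0.1], [2.3, -0.0, 0.1], [2.3, -0.0, 0.1]]
```

Emit:
servo_tool(delta_pos=[[-0.032,0.005,-0.0095],[-0.032,0.015,-0.009],[-0.032,0.025,-0.008],[0,0,0]], dr=[[2.3,0,0.1],[2.3,0,0.1],[2.3,0,0.1],[0,0,0]], grip=[0.45,0.45,0.45,0.45])

```text
t: 25.7
tool_pos: [0.5517, 0.3613, 0.2024]
tool_rot: [-0.901, 0.829, -1.308]
contact_force: [-0.9, 0.3, 0.3]
opening: 0.0384
```

```bash
python3 bd.py 3 .042;  python3 - <<'E'
from h import *
for n in('top','scene'):cv2.imwrite(f'pics/{n}17.png',ctrl.get_image(n)[:,:,::-1])
from zz import zoom
zoom('pics/scene17.png','pics/z17s.png',350,200,160,200,3,10,1)
zoom('pics/top17.png','pics/z17t.png',130,180,100,100,5,10,1.6)
E
```

```text
t 25.7 pos [0.5517 0.3613 0.2024] open 0.0384 F [-0.9  0.3  0.3] q6 0.55
dp [ 0.0377 -0.005  -0.0813] rot 0.6 rows 2
[[0.0043, 0.0447, -0.0008], [0.0042, 0.0447, -0.0006]] [[-0.3, 0.1, -0.2], [-0.3, 0.1, -0.2]]
```

View pics/z17s.png

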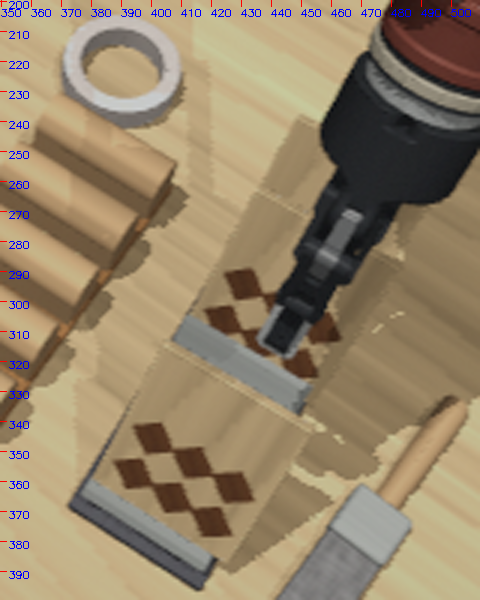

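View pics/z17t.png

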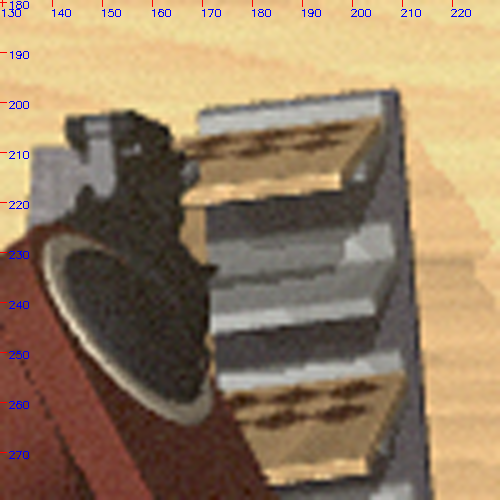

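Emit:
servo_tool(delta_pos=[[0.004,0.025,-0.001],[0.003,0.02,-0.0005],[0,0.015,0],[0,0.012,0],[0,0,0]], dr=[[-0.3,0.1,-0.2],[-0.3,0.1,-0.2],[0,0,0],[0,0,0],[0,0,0]], grip=[0.45,0.45,0.45,0.45,0.45])

```text
t: 26.42
tool_pos: [0.5905, 0.3543, 0.1455]
tool_rot: [-0.894, 0.834, -1.32]
contact_force: [1.0, 1.1, 0.6]
opening: 0.0387
```

```bash
python3 bd.py 3 .042;  python3 - <<'E'
from h import *
for n in('top','scene'):cv2.imwrite(f'pics/{n}18.png',ctrl.get_image(n)[:,:,::-1])
from zz import zoom
zoom('pics/scene18.png','pics/z18s.png',370,250,130,130,5,10,1)
E
```

```text
t 26.43 pos [0.5905 0.3543 0.1455] open 0.0387 F [1.  1.1 0.6] q6 0.54
dp [-0.0011  0.002  -0.0245] rot 0.9 rows 1
[[-0.002, 0.0216, -0.0114]] [[-0.7, -0.6, -0.0]]
```

View pics/z18s.png

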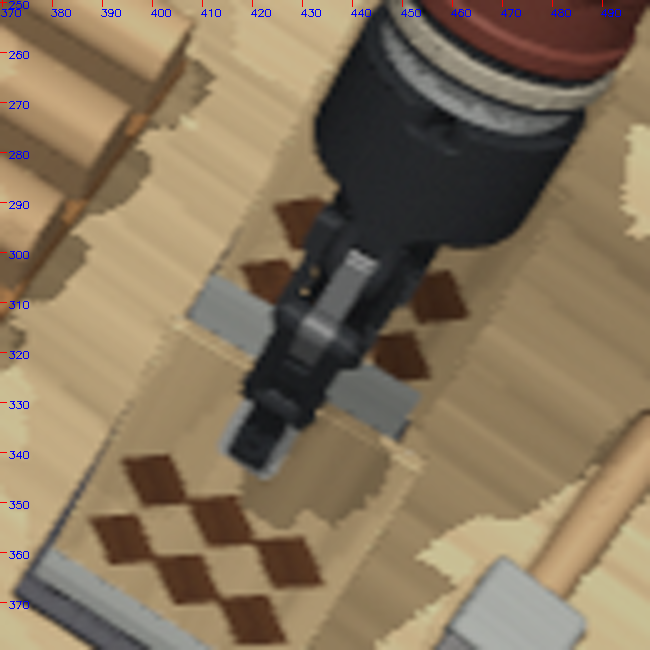

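Emit:
servo_tool(delta_pos=[[-0.002,0.004,-0.0115],[0,0.01,0],[0,0.008,0],[0,0,0]], dr=[[-0.7,-0.6,0],[0,0,0],[0,0,0],[0,0,0]], grip=[0.45,0.45,0.45,0.45])

```text
t: 27.02
tool_pos: [0.5892, 0.3578, 0.1215]
tool_rot: [-0.907, 0.833, -1.309]
contact_force: [-0.2, -1.1, 0.5]
opening: 0.0384
```

```bash
python3 bd.py 3 .042
```

```text
t 27.02 pos [0.5892 0.3578 0.1215] open 0.0384 F [-0.2 -1.1  0.5] q6 0.54
dp [ 0.0002 -0.0015 -0.0005] rot 0.2 rows 1
[[0.0015, 0.0005, -0.0001]] [[-0.1, 0.1, -0.1]]
```

Emit:
servo_tool(delta_pos=[[0,0,0],[0,0,0],[0,0,0],[0,0,0]], dr=[[0,0,0],[0,0,0],[0,0,0],[0,0,0]], grip=[0,0,0,0], grip_force=50)

```text
t: 27.52
tool_pos: [0.5894, 0.3579, 0.122]
tool_rot: [-0.907, 0.833, -1.309]
contact_force: [-0.4, 0.7, -0.7]
opening: 0.0073
```

Emit:
servo_tool(delta_pos=[[0,-0.03,0],[0,-0.05,0],[0,-0.05,0],[0,-0.03,0]], dr=[[0,0,0],[0,0,0],[0,0,0],[0,0,0]], grip=[0,0,0,0])

```text
t: 28.02
tool_pos: [0.5213, 0.3506, 0.2693]
tool_rot: [-0.906, 0.832, -1.311]
contact_force: [0.1, 0.1, -0.9]
opening: 0.0073
```

```bash
python3 bp.py .078 .23;  python3 - <<'E'
from h import *
for n in('top','scene'):cv2.imwrite(f'pics/{n}19.png',ctrl.get_image(n)[:,:,::-1])
from zz import zoom
zoom('pics/scene19.png','pics/z19s.png',350,200,160,160,3.7,10,1)
E
```

```text
t 28.02 pos [0.5213 0.3506 0.2693] open 0.0073 F [ 0.1  0.1 -0.9] q6 0.53
dp [ 0.0958 -0.1615 -0.0393] rot 25.4 rows 4
[[0.0423, 0.0175, 0.0142], [0.0421, 0.016, 0.0166], [0.0418, 0.0141, 0.0187], [0.0416, 0.0121, 0.0206]] [[-6.3, 0.7, -0.2], [-6.3, 0.7, -0.2], [-6.3, 0.7, -0.2], [-6.3, 0.7, -0.2]]
```

View pics/z19s.png

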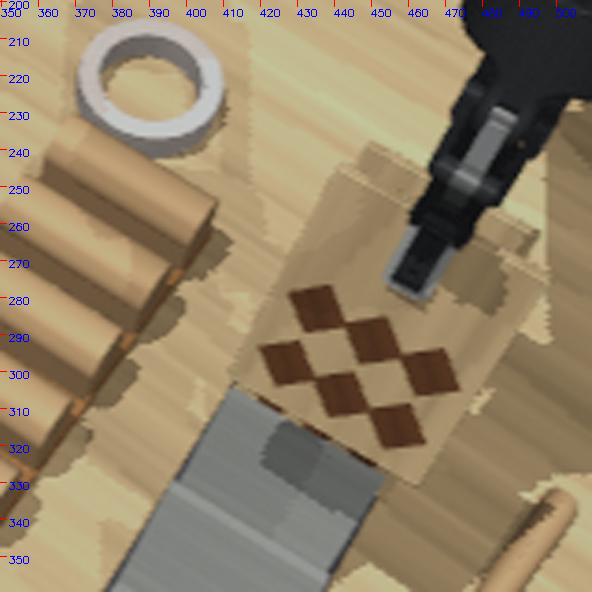

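Emit:
servo_tool(delta_pos=[[0.042,0.012,0.014],[0.042,0.013,0.0165],[0.042,0.012,0.0185],[0.0415,0.012,0.0195],[0,0,0]], dr=[[-6.3,0.7,-0.2],[-6.3,0.7,-0.2],[-6.3,0.7,-0.2],[-6.3,0.7,-0.2],[0,0,0]], grip=[0,0,0,0,0])

```text
t: 28.75
tool_pos: [0.6139, 0.1852, 0.2309]
tool_rot: [-1.24, 1.193, -1.173]
contact_force: [-0.6, 0.5, 0.0]
opening: 0.0073
```

```bash
python3 bp.py .078 .185
```

```text
t 28.75 pos [0.6139 0.1852 0.2309] open 0.0073 F [-0.6  0.5  0. ] q6 0.14
dp [ 0.0033  0.004  -0.0459] rot 1.0 rows 1
[[-0.0038, 0.0458, 0.0042]] [[1.0, -0.1, 0.0]]
```

Emit:
servo_tool(delta_pos=[[-0.004,0.023,0.003],[0,0.022,0],[0,0,0]], dr=[[1,0,0],[0,0,0],[0,0,0]], grip=[0,0,0])

```text
t: 29.12
tool_pos: [0.6152, 0.1894, 0.1795]
tool_rot: [-1.229, 1.184, -1.18]
contact_force: [0.4, 0.0, -0.5]
opening: 0.0074
```

```bash
python3 bp.py .078 .165;  python3 - <<'E'
from h import *
for n in('top','scene'):cv2.imwrite(f'pics/{n}20.png',ctrl.get_image(n)[:,:,::-1])
from zz import zoom
zoom('pics/scene20.png','pics/z20s.png',280,210,140,150,4,10,1)
zoom('pics/top20.png','pics/z20t.png',210,170,100,120,5,10,1.6)
E
```

```text
t 29.12 pos [0.6152 0.1894 0.1795] open 0.0074 F [ 0.4  0.  -0.5] q6 0.15
dp [ 0.0019 -0.0002 -0.0145] rot 0.2 rows 1
[[0.0003, 0.0145, 0.0019]] [[0.2, -0.2, 0.0]]
```

View pics/z20s.png

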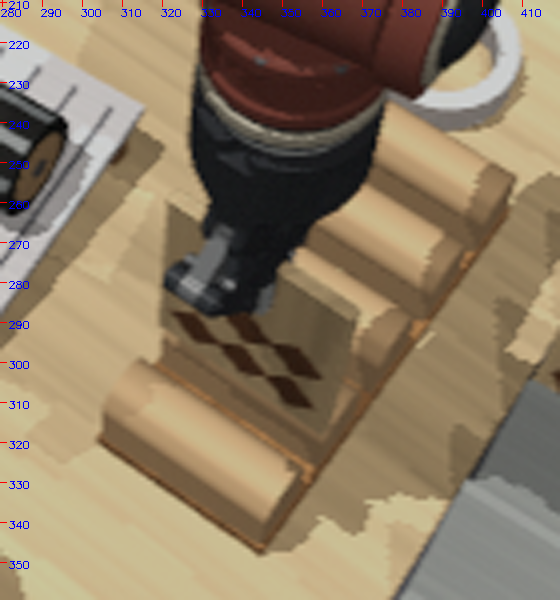

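View pics/z20t.png

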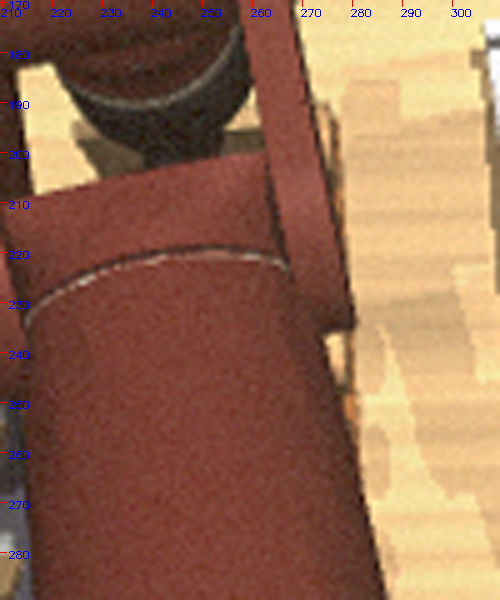

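Emit:
servo_tool(delta_pos=[[0,0.012,0.002],[0,0.008,0]], dr=[[0.2,0,0],[0,0,0]], grip=[0,0])

```text
t: 29.48
tool_pos: [0.6202, 0.1906, 0.1645]
tool_rot: [-1.218, 1.174, -1.185]
contact_force: [0.0, -0.6, -0.4]
opening: 0.007
```

```bash
python3 bp.py .078 .14
```

```text
t 29.48 pos [0.6202 0.1906 0.1645] open 0.007 F [ 0.  -0.6 -0.4] q6 0.15
dp [-0.003  -0.0014 -0.0245] rot 0.6 rows 1
[[0.0013, 0.0245, -0.0033]] [[-0.6, -0.1, -0.1]]
```

Emit:
servo_tool(delta_pos=[[0.001,0.005,-0.003],[0,0.008,0],[0,0,0]], dr=[[-0.6,0,0],[0,0,0],[0,0,0]], grip=[0,0,0])

```text
t: 29.85
tool_pos: [0.6167, 0.1893, 0.1501]
tool_rot: [-1.227, 1.183, -1.18]
contact_force: [-0.3, -0.5, -0.2]
opening: 0.0073
```

```bash
python3 bp.py .078 .125
```

```text
t 29.85 pos [0.6167 0.1893 0.1501] open 0.0073 F [-0.3 -0.5 -0.2] q6 0.14
dp [ 0.0004 -0.0002 -0.0251] rot 0.2 rows 1
[[0.0003, 0.025, 0.0004]] [[0.1, -0.1, -0.1]]
```

Emit:
servo_tool(delta_pos=[[0,0.01,0],[0,0.008,-0.002],[0,0.006,0],[0,0,0]], dr=[[0,0,0],[0,0,0],[0,0,0],[0,0,0]], grip=[0,0,0,0])

```text
t: 30.35
tool_pos: [0.6154, 0.1893, 0.1249]
tool_rot: [-1.226, 1.181, -1.181]
contact_force: [0.4, -0.7, -0.5]
opening: 0.007
```

```bash
python3 bp.py .078 .117
```

```text
t 30.35 pos [0.6154 0.1893 0.1249] open 0.007 F [ 0.4 -0.7 -0.5] q6 0.14
dp [ 0.0017 -0.0002 -0.0079] rot 0.1 rows 1
[[0.0002, 0.0079, 0.0017]] [[-0.0, -0.1, -0.1]]
```

Emit:
servo_tool(delta_pos=[[0,0.005,0.001],[0,0.002,0],[0,0,0]], dr=[[0,0,0],[0,0,0],[0,0,0]], grip=[0,0,0])

```text
t: 30.72
tool_pos: [0.6166, 0.1895, 0.1183]
tool_rot: [-1.225, 1.181, -1.181]
contact_force: [-0.0, 0.8, -1.4]
opening: 0.0071
```

Emit:
servo_tool(delta_pos=[[0,0,0],[0,0,0],[0,0,0]], dr=[[0,0,0],[0,0,0],[0,0,0]], grip=[0.4,0.4,0.4])

```text
t: 31.1
tool_pos: [0.6167, 0.1895, 0.1186]
tool_rot: [-1.225, 1.181, -1.181]
contact_force: [0.5, -0.5, 0.9]
opening: 0.034
```

Emit:
servo_tool(delta_pos=[[0,-0.03,0],[0,-0.05,0],[0,-0.05,0]], dr=[[0,0,0],[0,0,0],[0,0,0]], grip=[0.4,0.4,0.4])

```text
t: 31.48
tool_pos: [0.6134, 0.1887, 0.2447]
tool_rot: [-1.236, 1.189, -1.176]
contact_force: [1.0, 0.1, 0.5]
opening: 0.0339
```

```bash
python3 bd.py 1 .15;  python3 - <<'E'
from h import *
for n in('top','scene'):cv2.imwrite(f'pics/{n}21.png',ctrl.get_image(n)[:,:,::-1])
from zz import zoom
zoom('pics/scene21.png','pics/z21s.png',150,170,280,200,2.8,10,1)
E
```

```text
t 31.48 pos [0.6134 0.1887 0.2447] open 0.0339 F [1.  0.1 0.5] q6 0.14
dp [-0.1969  0.1519 -0.0257] rot 25.8 rows 5
[[-0.0318, 0.0056, -0.0381], [-0.0322, 0.0022, -0.0382], [-0.0325, -0.0011, -0.0379], [-0.0329, -0.0044, -0.0374], [-0.0333, -0.0077, -0.0365]] [[5.1, -0.5, 0.1], [5.1, -0.5, 0.1], [5.1, -0.5, 0.1], [5.1, -0.5, 0.1], [5.1, -0.5, 0.1]]
```

View pics/z21s.png

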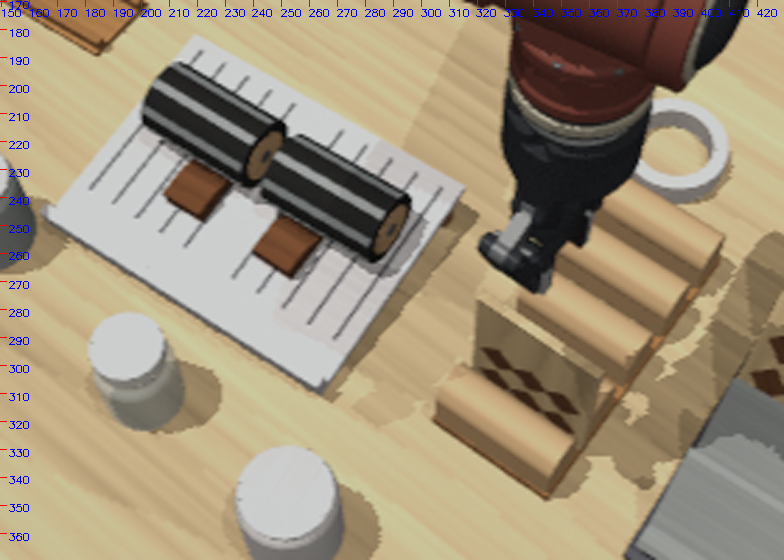

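Emit:
servo_tool(delta_pos=[[-0.032,0,-0.038],[-0.032,-0.002,-0.038],[-0.0325,-0.002,-0.038],[-0.033,-0.0044,-0.0375],[-0.0333,-0.0045,-0.036]], dr=[[5.1,-0.5,0.1],[5.1,-0.5,0.1],[5.1,-0.5,0.1],[5.1,-0.5,0.1],[5.1,-0.5,0.1]], grip=[0.45,0.45,0.45,0.45,0.45])

```text
t: 32.2
tool_pos: [0.4215, 0.3438, 0.2308]
tool_rot: [-0.881, 0.823, -1.325]
contact_force: [0.3, 0.3, 0.6]
opening: 0.0383
```

```bash
python3 bd.py 1 .105
```

```text
t 32.2 pos [0.4215 0.3438 0.2308] open 0.0383 F [0.3 0.3 0.6] q6 0.68
dp [ 0.014  -0.0017 -0.0526] rot 1.7 rows 1
[[0.003, 0.0532, -0.0112]] [[-1.6, -0.6, -0.0]]
```

Emit:
servo_tool(delta_pos=[[0.002,0.025,-0.011],[0,0.025,0],[0,0,0]], dr=[[-1.6,-0.6,0],[0,0,0],[0,0,0]], grip=[0.45,0.45,0.45])

```text
t: 32.58
tool_pos: [0.429, 0.3444, 0.1758]
tool_rot: [-0.918, 0.833, -1.303]
contact_force: [0.0, 1.3, -1.0]
opening: 0.0386
```

```bash
python3 bd.py 1 .08;  python3 - <<'E'
from h import *
for n in('top','scene'):cv2.imwrite(f'pics/{n}22.png',ctrl.get_image(n)[:,:,::-1])
from zz import zoom
zoom('pics/scene22.png','pics/z22s.png',380,200,140,140,4.2,10,1)
E
```

```text
t 32.58 pos [0.429  0.3444 0.1758] open 0.0386 F [ 0.   1.3 -1. ] q6 0.66
dp [ 0.017  -0.0014 -0.0203] rot 0.6 rows 1
[[0.003, 0.0255, 0.0068]] [[0.3, 0.5, -0.1]]
```

View pics/z22s.png

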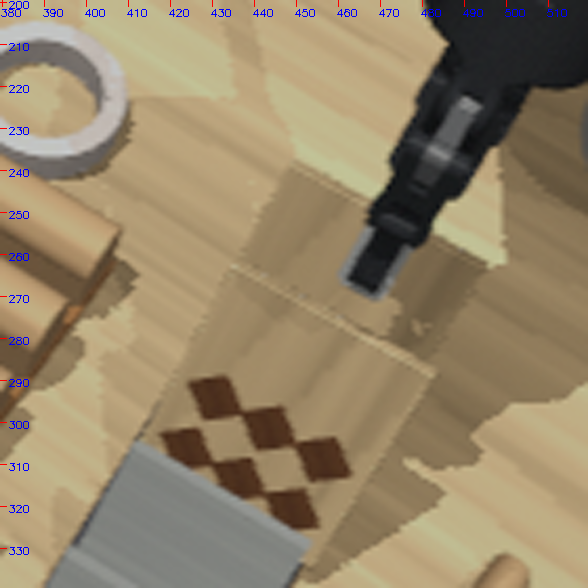

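Emit:
servo_tool(delta_pos=[[0.003,0.01,0.006],[0,0.01,0],[0,0,0]], dr=[[0.3,0.5,0],[0,0,0],[0,0,0]], grip=[0.45,0.45,0.45])

```text
t: 33.05
tool_pos: [0.4473, 0.3431, 0.1647]
tool_rot: [-0.899, 0.835, -1.312]
contact_force: [-0.5, 0.1, 0.1]
opening: 0.0387
```

```bash
python3 bd.py 1 .06
```

```text
t 33.05 pos [0.4473 0.3431 0.1647] open 0.0387 F [-0.5  0.1  0.1] q6 0.66
dp [ 0.0071  0.0007 -0.0274] rot 0.6 rows 1
[[0.0001, 0.0278, -0.0053]] [[-0.4, -0.2, -0.3]]
```

Emit:
servo_tool(delta_pos=[[0,0.01,-0.006],[0,0.01,-0.001],[0,0.008,0],[0,0,0]], dr=[[-0.4,-0.2,-0.3],[0,0,0],[0,0,0],[0,0,0]], grip=[0.45,0.45,0.45,0.45])

```text
t: 33.55
tool_pos: [0.453, 0.3436, 0.134]
tool_rot: [-0.91, 0.836, -1.312]
contact_force: [0.2, 0.4, -0.3]
opening: 0.0385
```

```bash
python3 bd.py 1 .042
```

```text
t 33.55 pos [0.453  0.3436 0.134 ] open 0.0385 F [ 0.2  0.4 -0.3] q6 0.67
dp [ 0.009   0.0008 -0.013 ] rot 0.1 rows 1
[[-0.0001, 0.0156, 0.0028]] [[0.0, -0.0, 0.1]]
```

Emit:
servo_tool(delta_pos=[[0,0.008,0.0025],[0,0.007,0],[0,0,0]], dr=[[0,0,0],[0,0,0],[0,0,0]], grip=[0.45,0.45,0.45])

```text
t: 33.92
tool_pos: [0.4626, 0.3447, 0.1213]
tool_rot: [-0.909, 0.835, -1.312]
contact_force: [0.2, 0.0, 0.5]
opening: 0.0384
```

```bash
python3 bd.py 1 .042
```

```text
t 33.92 pos [0.4626 0.3447 0.1213] open 0.0384 F [0.2 0.  0.5] q6 0.67
dp [-0.0005 -0.0003 -0.0002] rot 0.0 rows 1
[[0.0002, -0.0, -0.0006]] [[-0.0, -0.0, 0.0]]
```

Emit:
servo_tool(delta_pos=[[0,0,0],[0,0,0],[0,0,0],[0,0,0]], dr=[[0,0,0],[0,0,0],[0,0,0],[0,0,0]], grip=[0,0,0,0])

```text
t: 34.42
tool_pos: [0.4624, 0.3447, 0.1215]
tool_rot: [-0.909, 0.835, -1.312]
contact_force: [0.5, -0.7, -0.5]
opening: 0.0072
```

Emit:
servo_tool(delta_pos=[[0,-0.03,0],[0,-0.05,0],[0,-0.05,0],[0,-0.03,0]], dr=[[0,0,0],[0,0,0],[0,0,0],[0,0,0]], grip=[0,0,0,0])

```text
t: 34.92
tool_pos: [0.3942, 0.338, 0.2691]
tool_rot: [-0.909, 0.834, -1.313]
contact_force: [-0.7, 0.3, -0.2]
opening: 0.0073
```

```bash
python3 bp.py .026 .275
```

```text
t 34.92 pos [0.3942 0.338  0.2691] open 0.0073 F [-0.7  0.3 -0.2] q6 0.66
dp [ 0.171  -0.1509  0.0059] rot 25.2 rows 5
[[0.033, 0.0123, 0.029], [0.0327, 0.0098, 0.0303], [0.0324, 0.0071, 0.0313], [0.0321, 0.0044, 0.0321], [0.0318, 0.0016, 0.0327]] [[-5.0, 0.5, -0.1], [-5.0, 0.5, -0.1], [-5.0, 0.5, -0.1], [-5.0, 0.5, -0.1], [-5.0, 0.5, -0.1]]
```

Emit:
servo_tool(delta_pos=[[0.033,0.01,0.029],[0.0325,0.01,0.0305],[0.0325,0.008,0.0315],[0.032,0.006,0.032],[0.032,0.006,0.0325]], dr=[[-5,0.5,-0.1],[-5,0.5,-0.1],[-5,0.5,-0.1],[-5,0.5,-0.1],[-5,0.5,-0.1]], grip=[0,0,0,0,0])

```text
t: 35.55
tool_pos: [0.5678, 0.1888, 0.2771]
tool_rot: [-1.228, 1.174, -1.166]
contact_force: [0.7, 1.9, 0.3]
opening: 0.0075
```

```bash
python3 bp.py .026 .20
```

```text
t 35.55 pos [0.5678 0.1888 0.2771] open 0.0075 F [0.7 1.9 0.3] q6 0.14
dp [-0.0026 -0.0017 -0.0771] rot 0.8 rows 2
[[0.0011, 0.0385, -0.0014], [0.0009, 0.0385, -0.0014]] [[-0.0, 0.3, -0.2], [-0.0, 0.3, -0.2]]
```

Emit:
servo_tool(delta_pos=[[0.001,0.035,-0.002],[0.001,0.035,-0.002],[0,0,0]], dr=[[0,0.3,-0.2],[0,0.3,-0.2],[0,0,0]], grip=[0,0,0])

```text
t: 35.92
tool_pos: [0.5678, 0.1832, 0.2042]
tool_rot: [-1.227, 1.184, -1.184]
contact_force: [-0.1, -0.7, -0.4]
opening: 0.0074
```

```bash
python3 bp.py .026 .18;  python3 - <<'E'
from h import *
for n in('top','scene'):cv2.imwrite(f'pics/{n}23.png',ctrl.get_image(n)[:,:,::-1])
from zz import zoom
zoom('pics/scene23.png','pics/z23s.png',280,210,140,150,4,10,1)
E
```

```text
t 35.92 pos [0.5678 0.1832 0.2042] open 0.0074 F [-0.1 -0.7 -0.4] q6 0.15
dp [-0.0026  0.0038 -0.0242] rot 0.3 rows 1
[[-0.0039, 0.0242, -0.0024]] [[0.1, -0.3, 0.1]]
```

View pics/z23s.png

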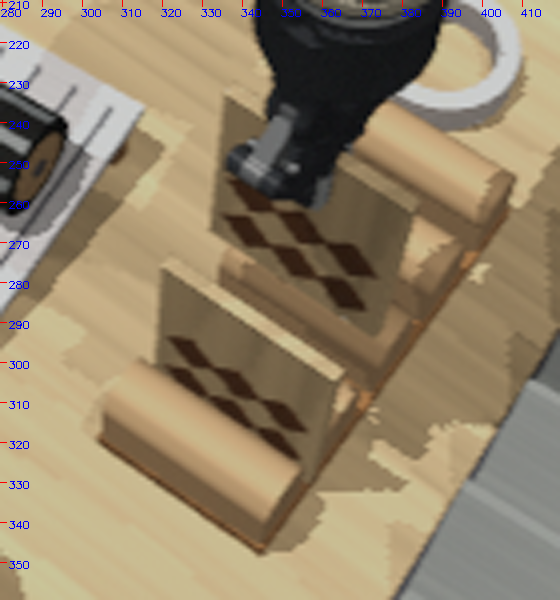

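Emit:
servo_tool(delta_pos=[[-0.004,0.014,-0.003],[0,0.012,0],[0,0.01,0],[0,0,0]], dr=[[0,-0.3,0],[0,0,0],[0,0,0],[0,0,0]], grip=[0,0,0,0])

```text
t: 36.52
tool_pos: [0.5683, 0.1894, 0.1748]
tool_rot: [-1.218, 1.169, -1.183]
contact_force: [-0.6, 1.2, -0.9]
opening: 0.0074
```

```bash
python3 bp.py .026 .15
```

```text
t 36.52 pos [0.5683 0.1894 0.1748] open 0.0074 F [-0.6  1.2 -0.9] q6 0.16
dp [-0.0031 -0.0024 -0.0248] rot 0.8 rows 1
[[0.0023, 0.0247, -0.0035]] [[-0.8, 0.1, -0.1]]
```

Emit:
servo_tool(delta_pos=[[0.002,0.006,-0.003],[0,0.008,0],[0,0,0]], dr=[[-0.8,0,0],[0,0,0],[0,0,0]], grip=[0,0,0])

```text
t: 36.9
tool_pos: [0.5655, 0.1871, 0.1601]
tool_rot: [-1.229, 1.18, -1.177]
contact_force: [-0.5, 0.4, -0.9]
opening: 0.0075
```

```bash
python3 bp.py .026 .125
```

```text
t 36.9 pos [0.5655 0.1871 0.1601] open 0.0075 F [-0.5  0.4 -0.9] q6 0.15
dp [-0.0003 -0.0001 -0.0351] rot 0.2 rows 1
[[0.0001, 0.0351, -0.0003]] [[0.1, 0.1, -0.1]]
```

Emit:
servo_tool(delta_pos=[[0,0.01,-0.001],[0,0.008,-0.002],[0,0.008,0],[0,0.008,0],[0,0,0]], dr=[[0,0,0],[0,0,0],[0,0,0],[0,0,0],[0,0,0]], grip=[0,0,0,0,0])

```text
t: 37.52
tool_pos: [0.5632, 0.187, 0.1241]
tool_rot: [-1.227, 1.178, -1.178]
contact_force: [0.8, 0.6, -1.7]
opening: 0.0075
```

```bash
python3 bp.py .026 .118
```

```text
t 37.52 pos [0.5632 0.187  0.1241] open 0.0075 F [ 0.8  0.6 -1.7] q6 0.15
dp [ 0.002   0.     -0.0061] rot 0.2 rows 1
[[0.0001, 0.0061, 0.002]] [[-0.1, 0.1, -0.1]]
```

Emit:
servo_tool(delta_pos=[[0,0.006,0.002],[0,0,0]], dr=[[0,0,0],[0,0,0]], grip=[0,0])

```text
t: 37.78
tool_pos: [0.5655, 0.1873, 0.1183]
tool_rot: [-1.226, 1.178, -1.178]
contact_force: [0.5, -0.2, 0.0]
opening: 0.0074
```

Emit:
servo_tool(delta_pos=[[0,0,0],[0,0,0],[0,0,0]], dr=[[0,0,0],[0,0,0],[0,0,0]], grip=[0.4,0.4,0.4])

```text
t: 38.15
tool_pos: [0.5653, 0.1872, 0.1183]
tool_rot: [-1.227, 1.178, -1.177]
contact_force: [-0.2, 0.2, 0.9]
opening: 0.0341
```

Emit:
servo_tool(delta_pos=[[0,-0.03,0],[0,-0.05,0],[0,-0.05,0]], dr=[[0,0,0],[0,0,0],[0,0,0]], grip=[0.4,0.4,0.4])

```text
t: 38.52
tool_pos: [0.5619, 0.1862, 0.2448]
tool_rot: [-1.238, 1.187, -1.173]
contact_force: [0.9, -0.1, -1.0]
opening: 0.0342
```

```bash
python3 bd.py 0 .13;  python3 - <<'E'
from h import *
for n in('top','scene'):cv2.imwrite(f'pics/{n}24.png',ctrl.get_image(n)[:,:,::-1])
from zz import zoom
zoom('pics/scene24.png','pics/z24s.png',150,170,350,200,2.2,10,1)
E
```

```text
t 38.52 pos [0.5619 0.1862 0.2448] open 0.0342 F [ 0.9 -0.1 -1. ] q6 0.15
dp [-0.2001  0.1473 -0.044 ] rot 25.8 rows 5
[[-0.0311, 0.0092, -0.0386], [-0.0314, 0.0058, -0.0391], [-0.0318, 0.0024, -0.0392], [-0.0321, -0.0011, -0.0389], [-0.0324, -0.0045, -0.0384]] [[5.1, -0.5, 0.1], [5.1, -0.5, 0.1], [5.1, -0.5, 0.1], [5.1, -0.5, 0.1], [5.1, -0.5, 0.1]]
```

View pics/z24s.png

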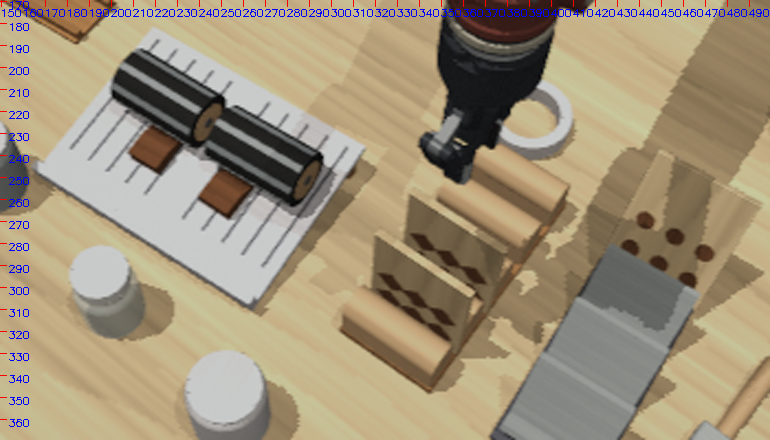

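Emit:
servo_tool(delta_pos=[[-0.031,0.002,-0.0385],[-0.0315,0.002,-0.039],[-0.032,0.0015,-0.039],[-0.032,-0.001,-0.039],[-0.0325,-0.001,-0.038]], dr=[[5.1,-0.5,0.1],[5.1,-0.5,0.1],[5.1,-0.5,0.1],[5.1,-0.5,0.1],[5.1,-0.5,0.1]], grip=[0.45,0.45,0.45,0.45,0.45])

```text
t: 39.25
tool_pos: [0.3672, 0.3368, 0.2134]
tool_rot: [-0.882, 0.821, -1.322]
contact_force: [0.6, 0.6, 0.4]
opening: 0.0385
```

```bash
python3 bd.py 0 .10
```

```text
t 39.25 pos [0.3672 0.3368 0.2134] open 0.0385 F [0.6 0.6 0.4] q6 0.75
dp [ 0.0072 -0.0022 -0.0398] rot 1.7 rows 1
[[0.003, 0.0387, -0.0115]] [[-1.6, -0.4, -0.1]]
```

Emit:
servo_tool(delta_pos=[[0.003,0.02,-0.011],[0,0.018,0],[0,0,0]], dr=[[-1.6,-0.4,0],[0,0,0],[0,0,0]], grip=[0.45,0.45,0.45])

```text
t: 39.62
tool_pos: [0.3691, 0.3358, 0.1692]
tool_rot: [-0.918, 0.833, -1.3]
contact_force: [-0.6, 0.7, 0.0]
opening: 0.0384
```

```bash
python3 bd.py 0 .08
```

```text
t 39.62 pos [0.3691 0.3358 0.1692] open 0.0384 F [-0.6  0.7  0. ] q6 0.73
dp [ 0.0137 -0.0005 -0.0137] rot 0.7 rows 1
[[0.0018, 0.0181, 0.0067]] [[0.3, 0.6, -0.2]]
```

Emit:
servo_tool(delta_pos=[[0.002,0.009,0.006],[0,0.008,0],[0,0,0]], dr=[[0.3,0.6,0],[0,0,0],[0,0,0]], grip=[0.45,0.45,0.45])

```text
t: 40.0
tool_pos: [0.385, 0.3338, 0.1567]
tool_rot: [-0.904, 0.84, -1.312]
contact_force: [-0.2, 0.1, 0.2]
opening: 0.0385
```

```bash
python3 bd.py 0 .06;  python3 - <<'E'
from h import *
for n in('scene',):cv2.imwrite(f'pics/{n}25.png',ctrl.get_image(n)[:,:,::-1])
from zz import zoom
zoom('pics/scene25.png','pics/z25s.png',390,190,120,120,5,10,1)
E
```

```text
t 40.0 pos [0.385  0.3338 0.1567] open 0.0385 F [-0.2  0.1  0.2] q6 0.73
dp [ 0.0062  0.0023 -0.0193] rot 0.4 rows 1
[[-0.0017, 0.0202, -0.0024]] [[-0.1, -0.3, -0.2]]
```

View pics/z25s.png

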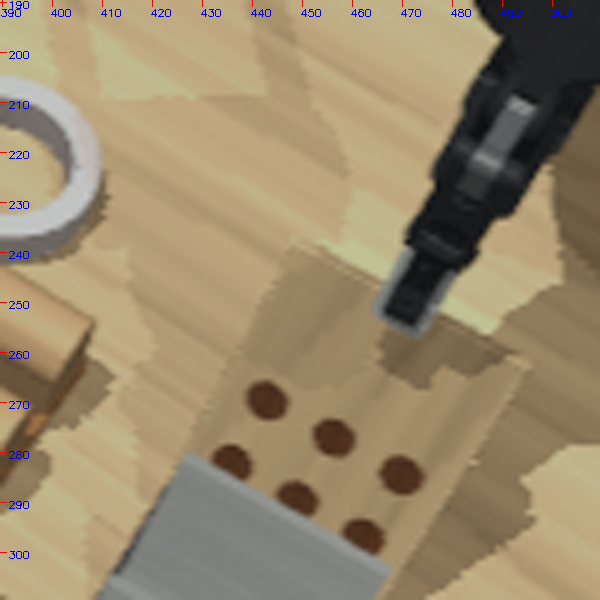

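Emit:
servo_tool(delta_pos=[[-0.0015,0.01,-0.003],[0,0.01,-0.001],[0,0.008,0],[0,0,0]], dr=[[0,0,0],[0,0,0],[0,0,0],[0,0,0]], grip=[0.45,0.45,0.45,0.45])

```text
t: 40.55
tool_pos: [0.3936, 0.3366, 0.1284]
tool_rot: [-0.903, 0.839, -1.311]
contact_force: [-0.2, 0.3, -0.5]
opening: 0.0385
```

```bash
python3 bd.py 0 .042
```

```text
t 40.55 pos [0.3936 0.3366 0.1284] open 0.0385 F [-0.2  0.3 -0.5] q6 0.75
dp [ 0.0052  0.0001 -0.0074] rot 0.4 rows 1
[[0.0004, 0.0088, 0.0016]] [[-0.1, -0.3, -0.2]]
```

Emit:
servo_tool(delta_pos=[[0,0.008,0.0015],[0,0,0]], dr=[[0,0,0],[0,0,0]], grip=[0.45,0.45])

```text
t: 40.8
tool_pos: [0.3988, 0.3372, 0.1215]
tool_rot: [-0.903, 0.839, -1.311]
contact_force: [-0.7, 0.0, -0.0]
opening: 0.0385
```

Emit:
servo_tool(delta_pos=[[0,0,0],[0,0,0],[0,0,0],[0,0,0]], dr=[[0,0,0],[0,0,0],[0,0,0],[0,0,0]], grip=[0,0,0,0])

```text
t: 41.3
tool_pos: [0.3988, 0.3373, 0.1219]
tool_rot: [-0.903, 0.839, -1.311]
contact_force: [-0.1, 0.0, -0.8]
opening: 0.0079
```

Emit:
servo_tool(delta_pos=[[0,-0.03,0],[0,-0.05,0],[0,-0.05,0],[0,-0.03,0]], dr=[[0,0,0],[0,0,0],[0,0,0],[0,0,0]], grip=[0,0,0,0])

```text
t: 41.8
tool_pos: [0.33, 0.3297, 0.2691]
tool_rot: [-0.904, 0.838, -1.313]
contact_force: [0.4, 0.2, -0.6]
opening: 0.0073
```

```bash
python3 bp.py -.026 .26
```

```text
t 41.8 pos [0.33   0.3297 0.2691] open 0.0073 F [ 0.4  0.2 -0.6] q6 0.74
dp [ 0.1832 -0.1447 -0.0091] rot 25.2 rows 5
[[0.0318, 0.0161, 0.0302], [0.0316, 0.0134, 0.0317], [0.0313, 0.0107, 0.033], [0.031, 0.0078, 0.0341], [0.0307, 0.0048, 0.0349]] [[-5.0, 0.5, -0.1], [-5.0, 0.5, -0.1], [-5.0, 0.5, -0.1], [-5.0, 0.5, -0.1], [-5.0, 0.5, -0.1]]
```

Emit:
servo_tool(delta_pos=[[0.032,0.012,0.03],[0.0315,0.0115,0.0315],[0.0315,0.0105,0.033],[0.031,0.0085,0.034],[0.031,0.0075,0.034]], dr=[[-5,0.5,-0.1],[-5,0.5,-0.1],[-5,0.5,-0.1],[-5,0.5,-0.1],[-5,0.5,-0.1]], grip=[0,0,0,0,0])

```text
t: 42.42
tool_pos: [0.5123, 0.1871, 0.2684]
tool_rot: [-1.222, 1.176, -1.161]
contact_force: [0.3, 0.9, 0.2]
opening: 0.0075
```

```bash
python3 bp.py -.026 .20
```

```text
t 42.42 pos [0.5123 0.1871 0.2684] open 0.0075 F [0.3 0.9 0.2] q6 0.15
dp [ 0.0009 -0.0021 -0.0684] rot 1.1 rows 2
[[0.0015, 0.0342, 0.0003], [0.0013, 0.0342, 0.0004]] [[-0.1, 0.4, -0.4], [-0.1, 0.4, -0.4]]
```

Emit:
servo_tool(delta_pos=[[0.001,0.032,-0.001],[0.001,0.032,-0.001],[0,0,0]], dr=[[0,0.4,-0.4],[0,0.4,-0.4],[0,0,0]], grip=[0,0,0])

```text
t: 42.8
tool_pos: [0.5143, 0.1821, 0.2016]
tool_rot: [-1.225, 1.185, -1.187]
contact_force: [0.4, -0.1, -0.7]
opening: 0.0075
```

```bash
python3 bp.py -.026 .18;  python3 - <<'E'
from h import *
for n in('top','scene'):cv2.imwrite(f'pics/{n}26.png',ctrl.get_image(n)[:,:,::-1])
from zz import zoom
zoom('pics/scene26.png','pics/z26s.png',280,200,140,150,4,10,1)
E
```

```text
t 42.8 pos [0.5143 0.1821 0.2016] open 0.0075 F [ 0.4 -0.1 -0.7] q6 0.17
dp [-0.0011  0.0028 -0.0216] rot 0.5 rows 1
[[-0.0029, 0.0216, -0.001]] [[-0.0, -0.5, 0.1]]
```

View pics/z26s.png

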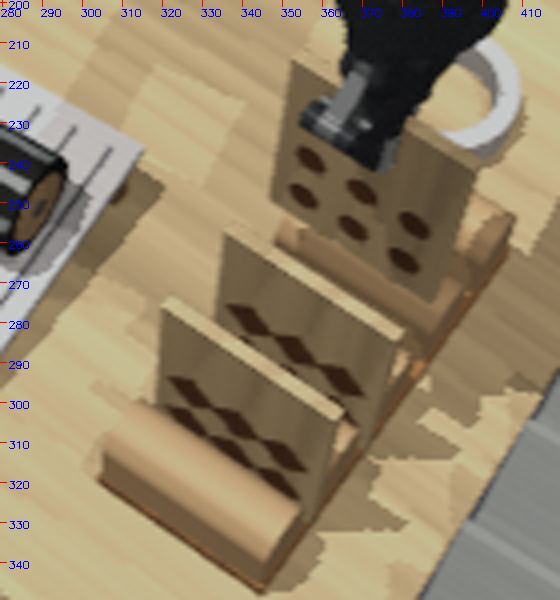

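Emit:
servo_tool(delta_pos=[[-0.003,0.012,-0.002],[0,0.012,-0.001],[0,0.01,-0.001],[0,0,0]], dr=[[0,-0.5,0],[0,0,0],[0,0,0],[0,0,0]], grip=[0,0,0,0])

```text
t: 43.4
tool_pos: [0.5133, 0.187, 0.1732]
tool_rot: [-1.219, 1.169, -1.183]
contact_force: [-0.2, -0.3, -0.3]
opening: 0.007
```

```bash
python3 bp.py -.026 .15
```

```text
t 43.4 pos [0.5133 0.187  0.1732] open 0.007 F [-0.2 -0.3 -0.3] q6 0.17
dp [-0.     -0.002  -0.0232] rot 0.8 rows 1
[[0.002, 0.0232, -0.0004]] [[-0.7, 0.2, -0.1]]
```

Emit:
servo_tool(delta_pos=[[0.002,0.01,-0.001],[0,0.012,-0.002],[0,0.01,0],[0,0,0]], dr=[[-0.7,0,0],[0,0,0],[0,0,0],[0,0,0]], grip=[0,0,0,0])

```text
t: 43.9
tool_pos: [0.5109, 0.1846, 0.1391]
tool_rot: [-1.227, 1.177, -1.178]
contact_force: [1.1, 0.1, -1.9]
opening: 0.0072
```

```bash
python3 bp.py -.026 .118
```

```text
t 43.9 pos [0.5109 0.1846 0.1391] open 0.0072 F [ 1.1  0.1 -1.9] q6 0.17
dp [ 0.0023  0.0003 -0.0211] rot 0.2 rows 1
[[-0.0002, 0.0211, 0.0023]] [[-0.1, 0.2, -0.1]]
```

Emit:
servo_tool(delta_pos=[[0,0.006,0.002],[0,0.008,0],[0,0.006,0],[0,0,0]], dr=[[0,0,0],[0,0,0],[0,0,0],[0,0,0]], grip=[0,0,0,0])

```text
t: 44.4
tool_pos: [0.5133, 0.1849, 0.1183]
tool_rot: [-1.227, 1.177, -1.178]
contact_force: [0.6, 0.2, -0.2]
opening: 0.0076
```

```bash
python3 bp.py -.026 .118
```

```text
t 44.4 pos [0.5133 0.1849 0.1183] open 0.0076 F [ 0.6  0.2 -0.2] q6 0.17
dp [-0.0001  0.0001 -0.0003] rot 0.2 rows 1
[[-0.0001, 0.0003, -0.0001]] [[-0.1, 0.1, -0.1]]
```

Emit:
servo_tool(delta_pos=[[0,0,0],[0,0,0],[0,0,0]], dr=[[0,0,0],[0,0,0],[0,0,0]], grip=[0.4,0.4,0.4])

```text
t: 44.78
tool_pos: [0.5134, 0.185, 0.1187]
tool_rot: [-1.227, 1.177, -1.178]
contact_force: [-0.8, -1.0, -0.0]
opening: 0.0342
```

Emit:
servo_tool(delta_pos=[[0,-0.03,0],[0,-0.05,0],[0,-0.05,0],[0,-0.05,0]], dr=[[0,0,0],[0,0,0],[0,0,0],[0,0,0]], grip=[0.4,0.4,0.4,0.4])

```text
t: 45.28
tool_pos: [0.5103, 0.1841, 0.2975]
tool_rot: [-1.237, 1.185, -1.174]
contact_force: [0.9, -0.8, 1.5]
opening: 0.0341
```

Emit:
servo_tool(delta_pos=[[0,0,-0.05],[0,0,-0.05],[0,0,-0.03],[0,0,0]], dr=[[0,0,0],[0,0,0],[0,0,0],[0,0,0]], grip=[0.4,0.4,0.4,0.4])

```text
t: 45.78
tool_pos: [0.3801, 0.1791, 0.3064]
tool_rot: [-1.223, 1.176, -1.178]
contact_force: [0.9, 0.0, 0.7]
opening: 0.034
```

```bash
python3 - <<'E'
from h import *
for n in('top','scene'):cv2.imwrite(f'pics/{n}27.png',ctrl.get_image(n)[:,:,::-1])
from zz import zoom
zoom('pics/scene27.png','pics/z27s.png',140,140,280,220,2.7,10,1)
zoom('pics/top27.png','pics/z27t.png',220,150,220,150,3.6,10,1.6)
E
```

```text
(no output)
```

View pics/z27s.png

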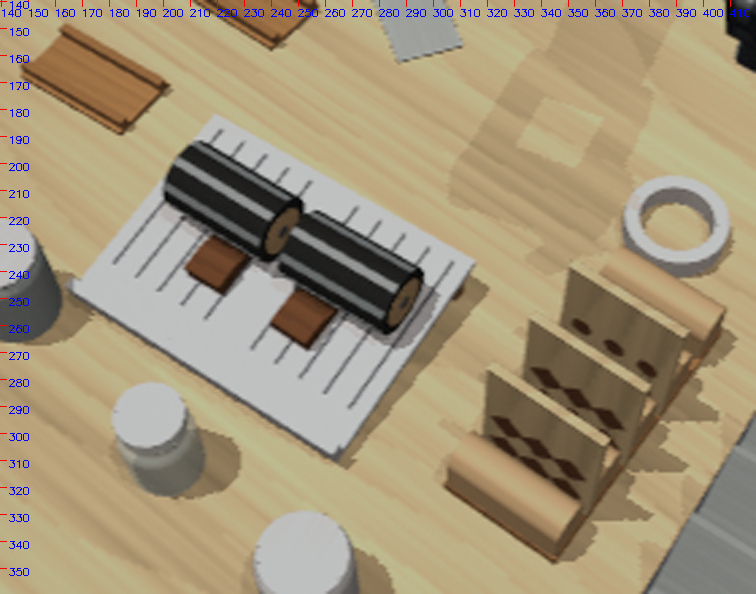

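View pics/z27t.png

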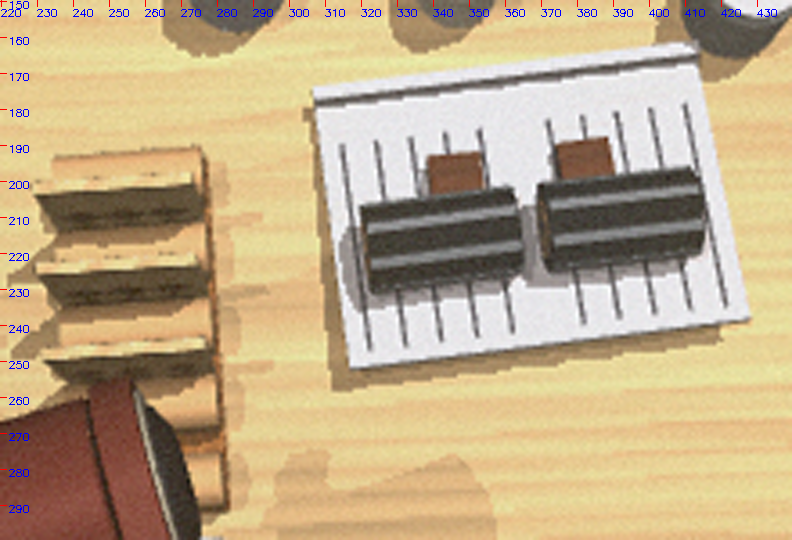

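View pics/scene27.png

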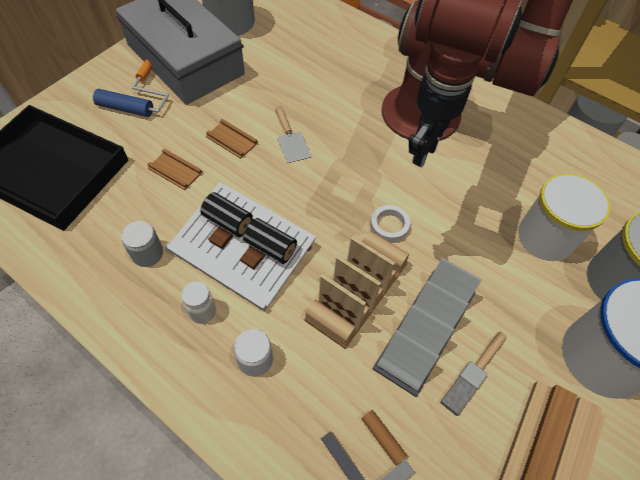

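```bash
python3 - <<'E'
from fit import *; from tg import drainpt; import poses as q
L={c:[r for l in('roller0_c','roller1_c') for r in ctrl.masks_of(c,l)] for c in('scene','top')}
p0,X,Y,n=drainpt(0,0,0)
for nm,a,b in(('right',(226,213),(392,212)),('left',(268,240),(341,217))):
    ms={}
    for c,uv in(('scene',a),('top',b)):
        for d in L[c]:
            if d['pixels'][uv[1],uv[0]] and d['pixels'].sum()<2500: ms[c]=d['pixels'];break
    if len(ms)<1: print(nm,'none',[(round(d['score'],2),d['extent']) for d in L['scene']+L['top']]);continue
    f,c=fitm(rolV,ms,list(onz('top',b,.063))+[.097]) if len(ms)==2 else fitm(rolV,ms,list(onz('top',b,.063))+[.097],.064)
    if len(f)==3:f=[f[0],f[1],.064,f[2]]
    v=np.array(f[:3])-np.array(q.drain[:3]); xd=v[:2]@X[:2]; yd=v[:2]@Y[:2]
    print(nm,list(ms),'drain x,y',xd.round(4),yd.round(4),'z',round(f[2],4),'expected z',round(.030-xd*t8+.03/np.cos(np.radians(8)),4),'yaw rel deg',np.degrees(f[3]-.097).round(1),'cost',round(c,3))
# boards top edges triangulated: scene/top corner picks
def S(u,v):return(140+u/2.7-.5,140+v/2.7-.5)
def T(u,v):return(220+u/3.6-.5,150+v/3.6-.5)
for nm,sl,sr,tl,tr in((3,S(609,442),S(489,372),T(38,192),T(194,182)),(1,S(648,387),S(530,322),T(40,268),T(198,260)),(0,S(688,333),S(570,268),T(45,350),T(207,345))):
    a,ea=tri(sl,tl);b,eb=tri(sr,tr); print('board',nm,a.round(3),b.round(3),round(ea,4),round(eb,4))
print(ctrl.get_obs()['t'])
E
```

```text
right ['scene', 'top'] drain x,y -0.0247 -0.0543 z 0.0666 expected z 0.0638 yaw rel deg -1.5 cost 0.161
left ['scene', 'top'] drain x,y -0.0233 0.0637 z 0.0663 expected z 0.0636 yaw rel deg 1.0 cost 0.117
board 3 [0.612 0.238 0.139] [0.618 0.14  0.131] 0.001 0.0017
board 1 [0.563 0.236 0.144] [0.568 0.139 0.133] 0.0004 0.0018
board 0 [0.511 0.233 0.146] [0.514 0.134 0.135] 0.0018 0.0013
46.075
```

```bash
python3 - <<'E'
from station import ctrl
print(ctrl.finish_job())
E
```

```text
the job is handed in; nothing more can be done
None
```

I put all three boards in the rack and laid both rollers on the draining board, each against its own chock, then handed the job in at about 46 s. `finish_job` gives no verdict, so what follows rests on my own checks.

**What I did**
- I set both chocks on the slope first, with the thin edges uphill and at about x = +10 mm on the draining board. The first attempt to grip a chock closed on nothing; I raised the gripper, opened it wider and it worked.
- I laid one roller against each chock and let go.
- I moved the three boards that were present into the slots at x = +78, +26 and −26 mm. The stand was then empty, and I left the other things on the bench alone.

**Last checks, from both cameras**
- **Rollers:** their centres are at x ≈ −25 and −23 mm and y ≈ −54 and +64 mm of the draining board, turned less than 2° off it. The chocks have not moved since I placed them.
- **Boards:** they stand upright in their slots. Their top edges came out at 131–146 mm against the 140 mm they should be, and their centres are within a few mm of the rack's middle.
- **Robot:** the gripper was clear of everything.

**Disagreements**
- The roller heights came out about 3 mm above what they should be. Each board's +y top corner also read 8–11 mm higher than its other one, which I put down to camera and picking error.
- When I set down the first roller, the wrist force briefly reached 46 N. It was gripped in the fingers, and the wrist limit is 120 N.

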